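# Clamp the block and press push nuts onto the guide rollers

## Task

The bored block holding the guide rollers stands loose between the jaws of the bar clamp: squeeze the clamp's trigger again and again until the sliding jaw grips the block firmly. Then press one toothed push nut straight down the plain stub of every roller until it sits fully home against the roller, and put the finished rollers in the aluminium tray, leaving the block gripped in the clamp and not disturbing the screwdriver, the drill bit or the yellow case.

Things in the scene. Friction and masses are not known exactly. Their poses are not given: they have to be found in the camera images.
- clamp: One-hand bar clamp fixed on its side on the bench, bar and handle 26 mm above it. Origin on the bench under the fixed jaw's pad face, in line with the bar; y runs along the bar, away from the sliding jaw; x points from bar to jaws. The jaws (42 mm high) reach to x=82 mm, pads at x=52. Black housing y 2-82 mm, x -22 to 24, 46 mm high. From it handle and trigger stick out towards -x to x=-118
- jaw (a joint): Travel of the sliding jaw and bar in m: 0 is fully open (212 mm between the pads), growing as it closes. A full squeeze of the trigger draws the jaw 4 to 14 mm, mostly 10 (its hidden teeth are 10 mm apart), so 4 to 6 squeezes grip the block; it does not go back when the trigger is let go. The jaw pushes the block along the bench to the fixed jaw.
- trigger (a joint): Angle of the trigger, rad: 0 let go, 0.27 fully squeezed (towards the handle, +y of the clamp). It must be let go fully (it springs back by itself in about 0.3 s) before it can draw the jaw again. At its grip: 3 to 5 N of spring, about 12 N to draw the jaw, 15 to 25 N to tighten it on the block.
- pad (a joint): How far the sliding jaw's rubber pad is squashed, m (0 to 0.007; 4 N per mm). Gripping firmly leaves about 3 mm after the trigger is let go; more than 2.2 mm counts as firm.
- jaw_face (a point): Centre of the sliding jaw's pad face, 26 mm above the bench.
- handle_grip (a point): Middle of the outer (+y) face of the clamp's fixed handle, a bar 98 mm long (along x), 20 mm wide, 24 mm high, mid height 26 mm above the bench.
- trigger_grip (a point): Middle of the outer (-y) face of the trigger, a bar 12 mm wide, 22 mm high, mid height 26 mm, parallel to the handle; this point is 91 mm from the trigger's upright pivot. Trigger and handle together measure 62 mm across let go and 38 mm fully squeezed.
- block: Loose aluminium holding block 52 x 166 x 40 mm (x, y, z), 0.85 kg, standing between the jaws with its length along the bar; origin at the centre of its underside. Three upright bores of 23 mm at y = -52, 0 and 52 mm. Held, its end lies against the fixed jaw, origin at y = -83 mm of the clamp.
- roller1: Guide roller 1 (may be absent): steel spindle standing in a bore of the block, foot 14 mm above the bench. Upwards from the origin (centre of its foot; z along the axis): shank 22 mm dia, 0-26 mm; flange 40 mm dia to 31 mm, resting on the block's top; white roller 36 mm dia to 47.5 mm; plain steel stub 10 mm dia, tapering to its tip from 57.5 to 71.5 mm. 190 g in one piece. Lifts straight out.
- roller2: Guide roller 2 (may be absent): steel spindle standing in a bore of the block, foot 14 mm above the bench. Upwards from the origin (centre of its foot; z along the axis): shank 22 mm dia, 0-26 mm; flange 40 mm dia to 31 mm, resting on the block's top; white roller 36 mm dia to 47.5 mm; plain steel stub 10 mm dia, tapering to its tip from 57.5 to 71.5 mm. 190 g in one piece. Lifts straight out.
- roller3: Guide roller 3 (may be absent): steel spindle standing in a bore of the block, foot 14 mm above the bench. Upwards from the origin (centre of its foot; z along the axis): shank 22 mm dia, 0-26 mm; flange 40 mm dia to 31 mm, resting on the block's top; white roller 36 mm dia to 47.5 mm; plain steel stub 10 mm dia, tapering to its tip from 57.5 to 71.5 mm. 190 g in one piece. Lifts straight out.
- roller1_seat (a point): Point on roller 1's axis, level with the roller's top face, 47.5 mm above its foot: here the underside of a nut lies when it is fully home.
- roller2_seat (a point): Point on roller 2's axis, level with the roller's top face, 47.5 mm above its foot: here the underside of a nut lies when it is fully home.
- roller3_seat (a point): Point on roller 3's axis, level with the roller's top face, 47.5 mm above its foot: here the underside of a nut lies when it is fully home.
- nut1: Toothed push nut 1, one of four alike (spares stay on the bench): spring-steel ring 26 mm outside dia, 8 mm high, inner prongs that bite on a 10 mm stub; lies flat, prongs up, as it goes on. Origin at the centre of its underside, z up. 20 g. Over the stub's tapered end it drops until its underside is about 12 mm above home, then takes a steady push of about 10 N and stays where it is left
- nut2: Toothed push nut 2, one of four alike (spares stay on the bench): spring-steel ring 26 mm outside dia, 8 mm high, inner prongs that bite on a 10 mm stub; lies flat, prongs up, as it goes on. Origin at the centre of its underside, z up. 20 g. Over the stub's tapered end it drops until its underside is about 12 mm above home, then takes a steady push of about 10 N and stays where it is left
- nut3: Toothed push nut 3, one of four alike (spares stay on the bench): spring-steel ring 26 mm outside dia, 8 mm high, inner prongs that bite on a 10 mm stub; lies flat, prongs up, as it goes on. Origin at the centre of its underside, z up. 20 g. Over the stub's tapered end it drops until its underside is about 12 mm above home, then takes a steady push of about 10 N and stays where it is left
- nut4: Toothed push nut 4, one of four alike (spares stay on the bench): spring-steel ring 26 mm outside dia, 8 mm high, inner prongs that bite on a 10 mm stub; lies flat, prongs up, as it goes on. Origin at the centre of its underside, z up. 20 g. Over the stub's tapered end it drops until its underside is about 12 mm above home, then takes a steady push of about 10 N and stays where it is left
- tray: Shallow aluminium tray, 170 x 120 mm (x, y) outside, 20 mm high, walls and floor 3 mm, fixed on the bench. Origin at the centre of its underside.
- screwdriver: Bystander: screwdriver 210 mm long with black handle, lying on the bench; origin under its middle.
- forstner: Bystander: Forstner drill bit, 105 mm long, head 32 mm dia, lying on the bench; origin under its middle.
- case: Bystander: closed yellow plastic case, 45 x 150 x 26 mm, lying on the bench; origin at the centre of its underside.
Not all that is in view belongs to the job. Leave any brown or orange look-alike of the roller2 alone.

How it is judged:
By the outcome, as a careful person would: the job done as asked, in the order asked, and still so for the second after the job is handed in, with the robot touching nothing.
Of roller1, roller2, roller3 only 2 to 3 are there at a start; the rules pass over those that are not, and their reading is None.
At some moment in a run one of nut1, nut2, nut3, nut4 may be knocked a few centimetres aside while the robot is not near it.
Once in a run the grip may slacken for a moment while it holds something.
It also fails if it takes over 210 s, if anything falls off the work surface, if the arm or the gripper's body presses on something with over 40 N, if the wrist force passes 120 N, or if a joint passes its speed limit or range.

## Robot

A 6-joint arm with a two-finger parallel gripper is mounted at the origin on the work surface. World frame = base frame: x ahead of the robot, y to its left, z up, the work surface at z = 0. Lengths are in m, angles in rad, forces in N, time in s.
With the tool pointing down it reaches from about 0.35 to 0.775 m from the base axis. Payload 5.5 kg.
Tool frame: the origin (TCP) lies at the centre of the arm's flange, where the gripper is bolted on; the fingertips stand 173 mm ahead of it and the grasp point (between the pads) lies 155 mm ahead of it (arm.tcp_to_tips is the distance from the TCP to the fingertips, in m); y points along the fingers, z is the direction in which the jaws open and shut, and the axes are right-handed (so a half turn about y gives the same grasp; the last joint's range is limited). The gripper opens to 85 mm and grips with 20 to 120 N. Pads are 22 mm wide; open, the fingers measure 114 mm over their backs; the gripper's body (76 mm by 85 mm) begins 54 mm behind the grasp point. The pads swing forward as they close: fully open they stand 13 mm farther back than shut.
Start: joints at [-0.14, 0.313, 0.046, 1.304, 0, 1.431], TCP at [0.575, -0, 0.405] pointing down, gripper open.
Joint ranges: [-2.76, 2.76], [-0.86, 1.69], [-1.03, 1.26], [-2.2, 2.34], [-1.47, 1.5], [-3.14, 3.14]. Speed limits (rad/s): [2.57, 2.57, 3.14, 3.14, 3.14, 3.14].

## Interface

Orientations are given as [roll, pitch, yaw] about the fixed x, y, z axes, in that order (R = Rz(yaw) Ry(pitch) Rx(roll)).
In Python, from bench import monitor, eyes, arm, spot_in, tip_of gives the robot as it stands.
- The arm moves only by the shell command python3 -m jog 'ROWS' [FORCE]. ROWS is JSON, a list of rows, each an object of numbers: "x", "y", "z": the shift along the tool's x, y, z normalised to -1 to 1, where 1 is 100 mm; "rx", "ry", "rz": the turn, a rotation vector about the tool's x, y, z normalised to -1 to 1, where 1 is pi/4 rad; "gripper": the opening, from 0 (shut) to 1 (fully open). A call has 1 to 12 rows; each row is the pose to reach, as a shift and turn from the pose measured when the call began, along the tool's axes at that moment; what a row does not reach only later rows make up. A row lasts 1/10 s, in which the tool goes at most 50 mm and 8.59 degrees, less where a joint would pass 70% of its speed; a pose out of reach is approached as far as the arm can. A call with a number of a shift or a turn outside -1 to 1 is refused whole. A call with a gripper value outside its range is refused whole. The fingers move at their own pace and stop on an object; FORCE is the grip in N (left out, the last holds). Time passes only in rows, so rows that repeat a pose let the fingers close. It gives the time, the measured TCP pose, the force and the opening at its end, in the units of the state.
- monitor.observe(): the state, without advancing time (a new reading comes with each control period).
- eyes.snapshot(name): name is "scene" or "side" or "wrist"; returns the picture (480x640x3 uint8, blue, green, red); there is no depth.
- eyes.camera_info(name): a dict with "mtx" (3x3 intrinsics, pixels), "world_from_camera" (4x4, takes a point from camera to world coordinates). Camera axes: x right, y down, z forward; pixel columns grow to the right and rows downward; lengths in m; the calibration is good to about 2 mm. A picture is of the moment at which its call begins: read the wrist's pose just before it. camera_info takes no time and is no camera call; for the wrist camera it gives the pose at the moment of the call.
- arm.job_done(): hands the job in, once; it reports no verdict.
Trained networks look in the newest picture that a camera, given by its name, has taken for a name from the list of things; names that differ only in an ending like _2 or _b are one class to them, and where a whole thing is asked for, a point or a joint stands for the part that bears it (a point fixed in the world has none). Each returns a list of dicts, best first, with "conf" (0 to 1); they miss things now and then, are a little off and sometimes report something else, mostly with a low value. They report only what shows in the picture. A call takes as long as a camera call. They do not tell look-alikes from the thing itself.
- spot_in(camera, label): "location" ([x, y, z] in m, in world coordinates, good to about 4 mm: the middle of the surface that is visible of it).
- tip_of(camera, label): "location" ([x, y, z] in m, in world coordinates, good to about 4 mm: a listed point, or the origin of a listed thing).
The state is a dict: "time_s": time; "joint_pos": joint angles; "joint_velocities": joint speeds; "joint_torque": joint torques, N m; "tcp_pos": TCP position; "tool_rot": TCP orientation; "wrist_force": force on the tool from outside, world axes, zero at the start; "torque": the same for the moment, N m; "grip_width": opening from 0.0 (shut) to 1.0 (fully open).
Only numpy, scipy, OpenCV 4.12 (cv2) and the standard library are available. Lean on these libraries where they do the work, as an engineer would, in place of code of your own. Each camera call takes 0.05 s, during which the arm holds its last target. There are 200 camera calls.

## Working session

There is one attempt and no reset: what is moved stays moved. The work goes in short steps, Python scripts to look and compute and a shell command to move; the robot and the scene stay as the last step left them, time stands still between calls to the robot, and variables do not carry over. Pictures are saved under pics/ and viewed, about 12 in all and at most 16, crops included, and the job is handed in when it is done.

```bash
ls; mkdir -p pics
cat > h.py <<'E'
import cv2,numpy as np
from bench import monitor,eyes,arm,spot_in,tip_of
from scipy.spatial.transform import Rotation as R
np.set_printoptions(precision=4,suppress=True)
def st():
    s=monitor.observe();print('t',round(s['time_s'],2),'tcp',np.array(s['tcp_pos']),'rot',np.array(s['tool_rot']),'F',np.array(s['wrist_force']),'g',round(s['grip_width'],3));return s
def find(cam,names,f=tip_of,n=2):
    for k in names:
        for d in f(cam,k)[:n]: print(cam,k,round(d['conf'],2),np.array(d['location']))
def px(cam,p):
    c=eyes.camera_info(cam);T=np.linalg.inv(np.array(c['world_from_camera']));q=T[:3,:3]@np.array(p)+T[:3,3];q=np.array(c['mtx'])@q;return q[:2]/q[2]
def ray(cam,uv,z):
    c=eyes.camera_info(cam);T=np.array(c['world_from_camera']);d=T[:3,:3]@np.linalg.inv(np.array(c['mtx']))@np.array([uv[0],uv[1],1]);o=T[:3,3];return o+d*(z-o[2])/d[2]
def rel(p):
    "shift in tool axes, units of 100mm, to bring TCP to p"
    s=monitor.observe();r=R.from_euler('xyz',s['tool_rot']);return r.inv().apply(np.array(p)-s['tcp_pos'])*10
E
python3 - <<'E'
from h import *
s=st();print(R.from_euler('xyz',s['tool_rot']).as_matrix(),arm.tcp_to_tips)
for c in('scene','side','wrist'):
    i=eyes.snapshot(c);cv2.imwrite(f'pics/{c}0.png',i)
    print(c,np.array(eyes.camera_info(c)['world_from_camera']))
names=['clamp','block','jaw_face','handle_grip','trigger_grip','roller1','roller2','nut1','tray','screwdriver','forstner','case']
for c in('scene','side'): find(c,names,n=5)
st()
E
```

```text
pics
t 0.0 tcp [0.5748 0.     0.4038] rot [-1.5726  0.0002 -1.5708] F [ 0.1161  1.3835 -0.8509] g 1.001
[[ 0.     -0.0018  1.    ]
 [-1.      0.0002  0.    ]
 [-0.0002 -1.     -0.0018]] 0.1734
scene [[ 0.6019  0.507  -0.617   1.0398]
 [ 0.7984 -0.3998  0.4503 -0.3021]
 [-0.0184 -0.7636 -0.6454  0.5964]
 [ 0.      0.      0.      1.    ]]
side [[ 0.914  -0.1986  0.3537  0.1639]
 [-0.4053 -0.4836  0.7758 -0.8369]
 [ 0.017  -0.8524 -0.5225  0.6763]
 [ 0.      0.      0.      1.    ]]
wrist [[ 1.      0.     -0.0015  0.5747]
 [-0.0004 -0.9559 -0.2936  0.0752]
 [-0.0014  0.2936 -0.9559  0.3723]
 [ 0.      0.      0.      1.    ]]
scene clamp 0.98 [0.5621 0.1395 0.0029]
scene block 0.89 [0.6097 0.0488 0.0008]
scene jaw_face 0.58 [ 0.443   0.0371 -0.0002]
scene jaw_face 0.56 [ 0.6205 -0.055   0.0254]
scene jaw_face 0.23 [0.6094 0.0951 0.0141]
scene handle_grip 0.81 [0.4702 0.2089 0.0248]
scene trigger_grip 0.69 [0.4774 0.1482 0.0256]
scene roller1 0.96 [ 0.621  -0.0049  0.0151]
scene roller1 0.93 [ 0.7526  0.2172 -0.0018]
scene roller1 0.89 [0.6125 0.0502 0.0131]
scene roller1 0.83 [0.361  
[... 1374 characters left out ...]
289 0.0012]
side roller2 0.69 [ 0.622  -0.0005  0.0163]
side roller2 0.69 [0.618  0.05   0.0156]
side roller2 0.69 [0.6078 0.0996 0.0139]
side roller2 0.68 [0.7492 0.2135 0.0009]
side nut1 0.67 [ 0.4466 -0.1532  0.0015]
side nut1 0.54 [ 0.4309 -0.0289  0.0002]
side nut1 0.5 [0.4423 0.0427 0.0047]
side nut1 0.44 [ 0.4513 -0.0847 -0.003 ]
side tray 0.96 [ 0.5844 -0.2769  0.001 ]
side screwdriver 0.86 [ 0.7511 -0.0852 -0.0016]
side screwdriver 0.66 [0.6172 0.0494 0.0141]
side forstner 0.74 [0.7579 0.1156 0.0007]
side forstner 0.42 [ 0.4298 -0.0333 -0.0018]
side case 0.97 [0.676  0.3701 0.0016]
t 1.35 tcp [ 0.575  -0.      0.4047] rot [-1.5707 -0.     -1.5708] F [-0.412   0.1453  0.126 ] g 1.002
```

View pics/scene0.png

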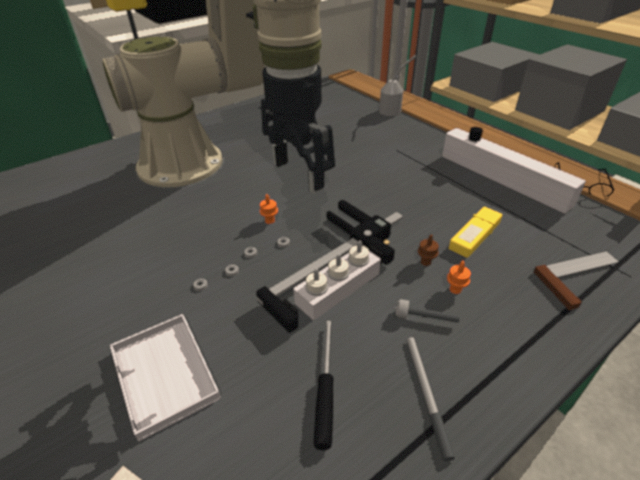

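View pics/side0.png

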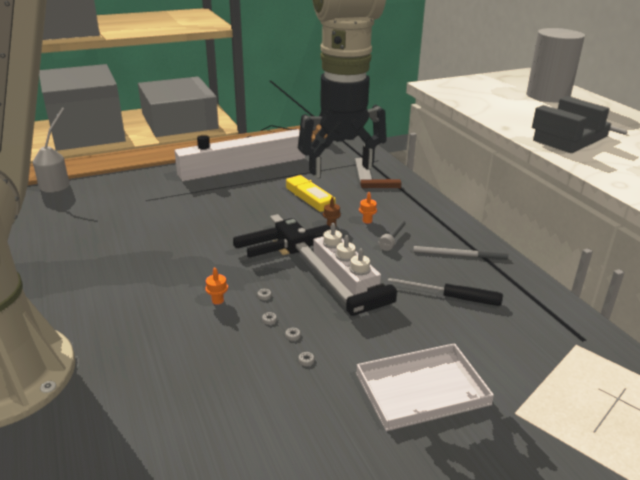

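Three white rollers are in the block, at scene px (316,283), (338,268) and (359,254). The look-alikes are orange or brown: (268,210), (428,250) and (459,277). The clamp trigger is at about (350,235) and the four nuts at (200,284), (232,270), (250,252) and (283,241). I'll start with the trigger, pushing it with closed fingers.

```bash
python3 -m jog '[{"x":-0.5,"z":-0.48,"gripper":0},{"x":-1,"z":-0.96,"gripper":0},{"x":-1,"z":-0.96,"gripper":0},{"x":-1,"z":-0.96,"gripper":0},{"x":-1,"z":-0.96,"gripper":0}]' 40
python3 - <<'E'
from h import *
st()
for c in('scene','side','wrist'):
    i=eyes.snapshot(c);cv2.imwrite(f'pics/{c}1.png',i)
    find(c,['clamp','jaw_face','handle_grip','trigger_grip'],n=2)
E
```

```text
t 1.35 tcp [ 0.575  -0.      0.4047] rot [-1.5707 -0.     -1.5708] F [-0.412   0.1453  0.126 ] g 1.002
scene clamp 0.77 [0.5553 0.1383 0.0029]
scene handle_grip 0.86 [0.4702 0.2124 0.0244]
scene handle_grip 0.4 [0.6105 0.0468 0.0598]
scene trigger_grip 0.46 [0.6122 0.1013 0.06  ]
side clamp 0.74 [0.5577 0.1424 0.0001]
side jaw_face 0.62 [ 0.6199 -0.0584  0.0248]
side jaw_face 0.52 [ 0.4291 -0.0331 -0.0027]
side handle_grip 0.75 [0.4744 0.2102 0.0254]
side trigger_grip 0.75 [0.4778 0.1477 0.0281]
wrist clamp 0.77 [ 0.5559  0.138  -0.0024]
wrist jaw_face 0.62 [ 0.6194 -0.0554  0.0265]
wrist jaw_face 0.48 [ 0.6222 -0.0062  0.0154]
wrist trigger_grip 0.98 [0.4763 0.1492 0.0242]validation failed for argument at $[0]...
```

View pics/wrist1.png

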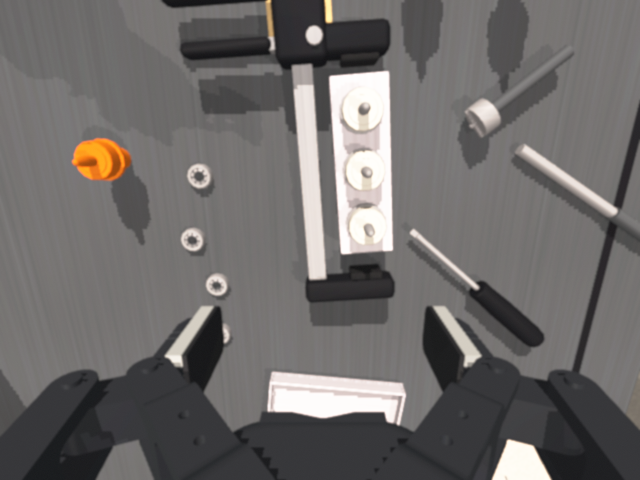

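The wrist view shows the trigger's end at (228,47), the rollers at (362,108), (365,170) and (368,225), and the nuts at (200,177), (192,240), (217,285) and (225,333). The jog call was refused, so I'll check its format.

```bash
python3 -m jog --help 2>&1 | head -20; python3 -m jog '[{"x":-0.5,"y":0.0,"z":-0.48,"rx":0.0,"ry":0.0,"rz":0.0,"gripper":0.0}]' 40
```

```text
invalid input: not JSON, or not a number
time_s: 2.2
tcp_pos: [0.5432, 0.0337, 0.4036]
tool_rot: [-1.569, -0.001, -1.576]
wrist_force: [0.6, 1.4, -0.2]
grip_width: 0.856
```

```bash
python3 -m jog '[{"x":-0.38,"y":0.3,"z":-0.33,"rx":0,"ry":0,"rz":0,"gripper":0},{"x":-0.76,"y":0.6,"z":-0.65,"rx":0,"ry":0,"rz":0,"gripper":0},{"x":-0.76,"y":1,"z":-0.65,"rx":0,"ry":0,"rz":0,"gripper":0},{"x":-0.76,"y":1,"z":-0.65,"rx":0,"ry":0,"rz":0,"gripper":0},{"x":-0.76,"y":1,"z":-0.65,"rx":0,"ry":0,"rz":0,"gripper":0}]' 40; python3 -c "
from h import *
print(rel([.478,.11,.190]))"
```

```text
time_s: 2.7
tcp_pos: [0.4789, 0.1099, 0.3038]
tool_rot: [-1.57, -0.002, -1.575]
wrist_force: [-0.0, -0.1, 0.3]
grip_width: 0.0
[-0.0025  1.1378 -0.01  ]
```

```bash
python3 -m jog '[{"x":0,"y":0.5,"z":0,"rx":0,"ry":0,"rz":0,"gripper":0},{"x":0,"y":1,"z":0,"rx":0,"ry":0,"rz":0,"gripper":0},{"x":0,"y":1,"z":0,"rx":0,"ry":0,"rz":0,"gripper":0},{"x":0,"y":1,"z":0,"rx":0,"ry":0,"rz":0,"gripper":0}]'
python3 -m jog '[{"x":0,"y":0.14,"z":0,"rx":0,"ry":0,"rz":0,"gripper":0},{"x":-0.15,"y":0.14,"z":0,"rx":0,"ry":0,"rz":0,"gripper":0},{"x":-0.2,"y":0.14,"z":0,"rx":0,"ry":0,"rz":0,"gripper":0},{"x":-0.2,"y":0.14,"z":0,"rx":0,"ry":0,"rz":0,"gripper":0}]'
python3 -c "
from h import *
s=st()"
```

```text
time_s: 3.1
tcp_pos: [0.4809, 0.1091, 0.2057]
tool_rot: [-1.568, -0.001, -1.576]
wrist_force: [0.6, -0.5, 0.2]
grip_width: 0.0
time_s: 3.5
tcp_pos: [0.4822, 0.1295, 0.1932]
tool_rot: [-1.565, -0.001, -1.575]
wrist_force: [-0.4, 0.0, -0.2]
grip_width: 0.002
t 3.5 tcp [0.4822 0.1295 0.1932] rot [-1.565  -0.0013 -1.5754] F [-0.3686  0.0036 -0.1944] g 0.002
```

```bash
python3 -m jog '[{"x":-0.08,"y":0.02,"z":-0.03,"rx":0,"ry":0,"rz":0,"gripper":0},{"x":-0.08,"y":0.02,"z":-0.03,"rx":0,"ry":0,"rz":0,"gripper":0}]'
python3 -m jog '[{"x":-0.08,"y":0.0,"z":-0.01,"rx":0,"ry":0,"rz":0,"gripper":0},{"x":-0.08,"y":0.0,"z":-0.01,"rx":0,"ry":0,"rz":0,"gripper":0}]'
python3 -m jog '[{"x":-0.08,"y":0.0,"z":-0.01,"rx":0,"ry":0,"rz":0,"gripper":0},{"x":-0.08,"y":0.0,"z":-0.01,"rx":0,"ry":0,"rz":0,"gripper":0}]'
python3 -m jog '[{"x":-0.07,"y":0.0,"z":-0.01,"rx":0,"ry":0,"rz":0,"gripper":0},{"x":-0.07,"y":0.0,"z":-0.01,"rx":0,"ry":0,"rz":0,"gripper":0}]'
```

```text
time_s: 3.7
tcp_pos: [0.4797, 0.1378, 0.1919]
tool_rot: [-1.563, -0.002, -1.575]
wrist_force: [0.3, -3.5, 2.0]
grip_width: -0.004
time_s: 3.9
tcp_pos: [0.4788, 0.1458, 0.1921]
tool_rot: [-1.562, -0.003, -1.575]
wrist_force: [0.7, -4.0, 1.4]
grip_width: 0.005
time_s: 4.1
tcp_pos: [0.4785, 0.1533, 0.1922]
tool_rot: [-1.56, -0.006, -1.575]
wrist_force: [2.8, -5.3, -1.0]
grip_width: -0.0
time_s: 4.3
tcp_pos: [0.4783, 0.1583, 0.1923]
tool_rot: [-1.558, -0.014, -1.578]
wrist_force: [3.3, -14.5, -0.8]
grip_width: -0.0
```

```bash
python3 -m jog '[{"x":-0.05,"y":0.0,"z":0,"rx":0,"ry":0,"rz":0,"gripper":0},{"x":-0.05,"y":0.0,"z":0,"rx":0,"ry":0,"rz":0,"gripper":0}]'
python3 -m jog '[{"x":-0.03,"y":0.0,"z":0,"rx":0,"ry":0,"rz":0,"gripper":0},{"x":-0.03,"y":0.0,"z":0,"rx":0,"ry":0,"rz":0,"gripper":0}]'
python3 - <<'E'
from h import *
for c in('side','scene'):
    i=eyes.snapshot(c); find(c,['jaw_face','trigger_grip'],n=2)
cv2.imwrite('pics/s2.png',i)
E
```

```text
time_s: 4.5
tcp_pos: [0.4785, 0.1609, 0.1922]
tool_rot: [-1.558, -0.023, -1.581]
wrist_force: [0.2, -14.4, 1.7]
grip_width: 0.001
time_s: 4.7
tcp_pos: [0.4785, 0.1618, 0.1922]
tool_rot: [-1.558, -0.029, -1.583]
wrist_force: [0.4, -13.3, 3.0]
grip_width: 0.002
side jaw_face 0.56 [ 0.619  -0.0588  0.0254]
side trigger_grip 0.68 [0.4796 0.1698 0.0304]
scene jaw_face 0.84 [ 0.6185 -0.0496  0.0236]
scene trigger_grip 0.62 [0.4417 0.0394 0.0003]
scene trigger_grip 0.56 [0.476  0.1675 0.0244]
```

```bash
cat >> h.py <<'E'
def tip(L=.165):
    s=monitor.observe();r=R.from_euler('xyz',s['tool_rot']);return np.array(s['tcp_pos'])+r.apply([0,L,0])
E
python3 -c "
from h import *
print(tip())"
python3 -m jog '[{"x":-0.06,"y":0.0,"z":0,"rx":0,"ry":0,"rz":0,"gripper":0},{"x":-0.06,"y":0.0,"z":0,"rx":0,"ry":0,"rz":0,"gripper":0}]'
python3 -c "
from h import *
print(tip())"
python3 -m jog '[{"x":-0.05,"y":0.0,"z":0,"rx":0,"ry":0,"rz":0,"gripper":0},{"x":-0.05,"y":0.0,"z":0,"rx":0,"ry":0,"rz":0,"gripper":0}]'
python3 -c "
from h import *
print(tip())"
```

```text
[0.4805 0.1569 0.0273]
time_s: 5.2
tcp_pos: [0.4786, 0.1653, 0.1922]
tool_rot: [-1.558, -0.038, -1.586]
wrist_force: [1.1, -15.1, 3.9]
grip_width: 0.003
[0.4807 0.1591 0.0274]
time_s: 5.4
tcp_pos: [0.4787, 0.1678, 0.1922]
tool_rot: [-1.558, -0.047, -1.589]
wrist_force: [-0.2, -17.0, 4.5]
grip_width: 0.003
[0.4808 0.16   0.0274]
```

```bash
python3 -m jog '[{"x":-0.06,"y":0.0,"z":0,"rx":0,"ry":0,"rz":0,"gripper":0},{"x":-0.06,"y":0.0,"z":0,"rx":0,"ry":0,"rz":0,"gripper":0}]'
python3 -c "
from h import *
print(tip())
for c in('side','scene'):
    i=eyes.snapshot(c); find(c,['jaw_face','trigger_grip'],n=1)
print('restore rotvec',R.from_euler('xyz',monitor.observe()['tool_rot']).inv()*R.from_euler('xyz',[-1.5708,0,-1.5708]).as_rotvec() if 0 else (R.from_euler('xyz',monitor.observe()['tool_rot']).inv()*R.from_euler('xyz',[-1.5708,0,-1.5708])).as_rotvec()/(np.pi/4))
"
```

```text
time_s: 5.6
tcp_pos: [0.4788, 0.1702, 0.1922]
tool_rot: [-1.557, -0.059, -1.593]
wrist_force: [0.2, -21.9, 5.7]
grip_width: 0.001
[0.4808 0.1604 0.0275]
side jaw_face 0.69 [ 0.6207 -0.0562  0.0238]
side trigger_grip 0.52 [0.4786 0.1739 0.0277]
scene jaw_face 0.74 [ 0.6214 -0.0483  0.026 ]
scene trigger_grip 0.51 [0.4766 0.1715 0.0224]
restore rotvec [-0.016  -0.0283  0.0747]
```

```bash
python3 -m jog '[{"x":0.4,"y":0.0,"z":0,"rx":-0.016,"ry":-0.028,"rz":0.075,"gripper":0},{"x":0.4,"y":0.0,"z":0,"rx":-0.016,"ry":-0.028,"rz":0.075,"gripper":0},{"x":0.4,"y":0.0,"z":0,"rx":-0.016,"ry":-0.028,"rz":0.075,"gripper":0},{"x":0.4,"y":0.0,"z":0,"rx":-0.016,"ry":-0.028,"rz":0.075,"gripper":0},{"x":0.4,"y":0.0,"z":0,"rx":-0.016,"ry":-0.028,"rz":0.075,"gripper":0}]'
python3 -m jog '[{"x":-0.2,"y":0.0,"z":0,"rx":0,"ry":0,"rz":0,"gripper":0},{"x":-0.38,"y":0.0,"z":0,"rx":0,"ry":0,"rz":0,"gripper":0},{"x":-0.38,"y":0.0,"z":0,"rx":0,"ry":0,"rz":0,"gripper":0},{"x":-0.38,"y":0.0,"z":0,"rx":0,"ry":0,"rz":0,"gripper":0}]'
python3 -c "
from h import *
print(tip())
for c in('side','scene'):
    i=eyes.snapshot(c); find(c,['jaw_face','trigger_grip'],n=1)
"
```

```text
time_s: 6.4
tcp_pos: [0.4778, 0.131, 0.1945]
tool_rot: [-1.571, 0.001, -1.57]
wrist_force: [0.1, 0.8, -0.5]
grip_width: -0.002
time_s: 6.8
tcp_pos: [0.4777, 0.1649, 0.1944]
tool_rot: [-1.57, -0.019, -1.573]
wrist_force: [1.0, -32.9, 5.6]
grip_width: 0.002
[0.4778 0.1617 0.0294]
side jaw_face 0.86 [ 0.6212 -0.0464  0.0249]
side trigger_grip 0.63 [0.4791 0.173  0.0283]
scene jaw_face 0.73 [ 0.6199 -0.0401  0.0231]
scene trigger_grip 0.68 [ 0.4279 -0.0311 -0.001 ]
```

```bash
python3 -m jog '[{"x":0.34,"y":0.0,"z":0,"rx":0,"ry":-0.004,"rz":0.025,"gripper":0},{"x":0.34,"y":0.0,"z":0,"rx":0,"ry":-0.004,"rz":0.025,"gripper":0},{"x":0.34,"y":0.0,"z":0,"rx":0,"ry":-0.004,"rz":0.025,"gripper":0},{"x":0.34,"y":0.0,"z":0,"rx":0,"ry":-0.004,"rz":0.025,"gripper":0},{"x":0.34,"y":0.0,"z":0,"rx":0,"ry":-0.004,"rz":0.025,"gripper":0}]'
python3 -m jog '[{"x":-0.2,"y":0.0,"z":0,"rx":0,"ry":0,"rz":0,"gripper":0},{"x":-0.37,"y":0.0,"z":0,"rx":0,"ry":0,"rz":0,"gripper":0},{"x":-0.37,"y":0.0,"z":0,"rx":0,"ry":0,"rz":0,"gripper":0},{"x":-0.37,"y":0.0,"z":0,"rx":0,"ry":0,"rz":0,"gripper":0}]'
python3 -c "
from h import *
st();print(tip())
for c in('side','scene'):
    i=eyes.snapshot(c); find(c,['jaw_face','trigger_grip','roller1'],n=1)
"
```

```text
time_s: 7.6
tcp_pos: [0.4776, 0.1317, 0.1949]
tool_rot: [-1.57, 0.002, -1.569]
wrist_force: [0.4, -0.6, -0.0]
grip_width: 0.001
time_s: 8.0
tcp_pos: [0.4775, 0.1646, 0.1948]
tool_rot: [-1.57, -0.018, -1.573]
wrist_force: [1.3, -30.0, 3.4]
grip_width: -0.0
t 8.0 tcp [0.4775 0.1646 0.1948] rot [-1.5699 -0.0178 -1.573 ] F [  1.312  -29.9536   3.3926] g -0.0
[0.4777 0.1617 0.0299]
side jaw_face 0.78 [ 0.6175 -0.0363  0.0259]
side trigger_grip 0.52 [0.4797 0.174  0.0273]
side roller1 0.96 [ 0.3655  0.0568 -0.0014]
scene jaw_face 0.6 [ 0.6197 -0.0297  0.0216]
scene trigger_grip 0.58 [0.4793 0.1691 0.0221]
scene roller1 0.83 [0.3569 0.0576 0.0014]
```

Another 10 mm. I'll repeat.

```bash
for k in 1 ; do python3 -m jog '[{"x":0.34,"y":0.0,"z":0,"rx":0,"ry":-0.004,"rz":0.025,"gripper":0},{"x":0.34,"y":0.0,"z":0,"rx":0,"ry":-0.004,"rz":0.025,"gripper":0},{"x":0.34,"y":0.0,"z":0,"rx":0,"ry":-0.004,"rz":0.025,"gripper":0},{"x":0.34,"y":0.0,"z":0,"rx":0,"ry":-0.004,"rz":0.025,"gripper":0},{"x":0.34,"y":0.0,"z":0,"rx":0,"ry":-0.004,"rz":0.025,"gripper":0}]'
python3 -m jog '[{"x":-0.2,"y":0.0,"z":0,"rx":0,"ry":0,"rz":0,"gripper":0},{"x":-0.37,"y":0.0,"z":0,"rx":0,"ry":0,"rz":0,"gripper":0},{"x":-0.37,"y":0.0,"z":0,"rx":0,"ry":0,"rz":0,"gripper":0},{"x":-0.37,"y":0.0,"z":0,"rx":0,"ry":0,"rz":0,"gripper":0}]'; done
python3 -c "
from h import *
print(tip())
for c in('side','scene'):
    i=eyes.snapshot(c); find(c,['jaw_face','block'],n=1); find(c,['roller1'],n=5)
cv2.imwrite('pics/s4.png',i)
"
```

```text
time_s: 8.9
tcp_pos: [0.4774, 0.1314, 0.1954]
tool_rot: [-1.57, 0.003, -1.569]
wrist_force: [0.8, -0.7, -0.2]
grip_width: -0.002
time_s: 9.3
tcp_pos: [0.4774, 0.1643, 0.1953]
tool_rot: [-1.569, -0.016, -1.573]
wrist_force: [1.9, -30.8, 4.0]
grip_width: 0.0
[0.4776 0.1617 0.0303]
side jaw_face 0.86 [ 0.6159 -0.029   0.0292]
side block 0.8 [0.6155 0.0623 0.003 ]
side roller1 0.89 [0.6182 0.0577 0.014 ]
side roller1 0.82 [0.6672 0.2272 0.0005]
side roller1 0.73 [0.7525 0.2166 0.0035]
side roller1 0.62 [0.6103 0.112  0.0124]
side roller1 0.56 [ 0.3642  0.0572 -0.0018]
scene jaw_face 0.89 [ 0.6215 -0.0225  0.0218]
scene block 0.76 [ 0.6128  0.0575 -0.0018]
scene roller1 0.97 [0.6146 0.0628 0.0133]
scene roller1 0.92 [0.619  0.0079 0.016 ]
scene roller1 0.79 [0.6118 0.1113 0.014 ]
scene roller1 0.69 [ 0.6638  0.2259 -0.0022]
scene roller1 0.66 [0.7519 0.2153 0.0022]
```

```bash
python3 -m jog '[{"x":0.34,"y":0.03,"z":0,"rx":0,"ry":-0.004,"rz":0.025,"gripper":0},{"x":0.34,"y":0.03,"z":0,"rx":0,"ry":-0.004,"rz":0.025,"gripper":0},{"x":0.34,"y":0.03,"z":0,"rx":0,"ry":-0.004,"rz":0.025,"gripper":0},{"x":0.34,"y":0.03,"z":0,"rx":0,"ry":-0.004,"rz":0.025,"gripper":0},{"x":0.34,"y":0.03,"z":0,"rx":0,"ry":-0.004,"rz":0.025,"gripper":0}]'
python3 -m jog '[{"x":-0.2,"y":0.0,"z":0,"rx":0,"ry":0,"rz":0,"gripper":0},{"x":-0.37,"y":0.0,"z":0,"rx":0,"ry":0,"rz":0,"gripper":0},{"x":-0.37,"y":0.0,"z":0,"rx":0,"ry":0,"rz":0,"gripper":0},{"x":-0.37,"y":0.0,"z":0,"rx":0,"ry":0,"rz":0,"gripper":0}]'
python3 -c "
from h import *
print(tip())
for c in('side','scene'):
    i=eyes.snapshot(c); find(c,['jaw_face','block'],n=1); find(c,['roller1'],n=5)
"
```

```text
time_s: 10.2
tcp_pos: [0.4773, 0.1311, 0.1929]
tool_rot: [-1.569, 0.005, -1.568]
wrist_force: [0.4, 0.5, -1.1]
grip_width: 0.003
time_s: 10.6
tcp_pos: [0.477, 0.1618, 0.1929]
tool_rot: [-1.57, -0.022, -1.575]
wrist_force: [0.4, -44.1, 7.0]
grip_width: -0.0
[0.4772 0.1582 0.0279]
side jaw_face 0.93 [ 0.6147 -0.0209  0.0262]
side block 0.75 [0.6169 0.0646 0.0029]
side roller1 0.95 [0.6211 0.0094 0.015 ]
side roller1 0.87 [ 0.6666  0.2274 -0.0024]
side roller1 0.84 [ 0.3609  0.0599 -0.0011]
side roller1 0.77 [ 0.7526  0.2141 -0.0014]
side roller1 0.59 [0.6148 0.0576 0.0137]
scene jaw_face 0.85 [ 0.6176 -0.0125  0.0231]
scene block 0.73 [ 0.6146  0.0613 -0.0017]
scene roller1 0.96 [0.6644 0.226  0.0005]
scene roller1 0.91 [0.6209 0.0034 0.0144]
scene roller1 0.89 [0.6138 0.0585 0.0113]
scene roller1 0.73 [0.6101 0.1106 0.0154]
scene roller1 0.69 [0.3576 0.0565 0.0031]
```

```bash
python3 -m jog '[{"x":0.31,"y":0,"z":0,"rx":0,"ry":-0.004,"rz":0.03,"gripper":0},{"x":0.31,"y":0,"z":0,"rx":0,"ry":-0.004,"rz":0.03,"gripper":0},{"x":0.31,"y":0,"z":0,"rx":0,"ry":-0.004,"rz":0.03,"gripper":0},{"x":0.31,"y":0,"z":0,"rx":0,"ry":-0.004,"rz":0.03,"gripper":0},{"x":0.31,"y":0,"z":0,"rx":0,"ry":-0.004,"rz":0.03,"gripper":0}]'
python3 -m jog '[{"x":-0.15,"y":0.0,"z":0,"rx":0,"ry":0,"rz":0,"gripper":0},{"x":-0.18,"y":0.0,"z":0,"rx":0,"ry":0,"rz":0,"gripper":0},{"x":-0.18,"y":0.0,"z":0,"rx":0,"ry":0,"rz":0,"gripper":0}]'
python3 -c "
from h import *
print(tip())"
python3 -m jog '[{"x":-0.1,"y":0.0,"z":0,"rx":0,"ry":0,"rz":0,"gripper":0},{"x":-0.1,"y":0.0,"z":0,"rx":0,"ry":0,"rz":0,"gripper":0},{"x":-0.1,"y":0.0,"z":0,"rx":0,"ry":0,"rz":0,"gripper":0}]'
python3 -c "
from h import *
print(tip())
for c in('side','scene'):
    i=eyes.snapshot(c); find(c,['jaw_face','block'],n=1); find(c,['roller1'],n=5)
"
```

```text
time_s: 11.5
tcp_pos: [0.4768, 0.1316, 0.1936]
tool_rot: [-1.57, 0.003, -1.571]
wrist_force: [0.4, -0.5, -0.3]
grip_width: -0.003
time_s: 11.8
tcp_pos: [0.4764, 0.1495, 0.1935]
tool_rot: [-1.57, -0.003, -1.57]
wrist_force: [-0.8, -9.5, 1.4]
grip_width: -0.003
[0.4764 0.149  0.0285]
time_s: 12.1
tcp_pos: [0.4763, 0.1566, 0.1935]
tool_rot: [-1.57, -0.017, -1.572]
wrist_force: [-0.2, -23.6, 4.5]
grip_width: -0.004
[0.4764 0.1538 0.0285]
side jaw_face 0.83 [ 0.6179 -0.0212  0.0247]
side roller1 0.92 [0.7522 0.2146 0.0016]
side roller1 0.89 [0.6179 0.0637 0.0133]
side roller1 0.83 [ 0.3627  0.0584 -0.0031]
side roller1 0.69 [0.6054 0.1122 0.0106]
side roller1 0.69 [ 0.666   0.2271 -0.0001]
scene jaw_face 0.72 [ 0.617  -0.0145  0.0257]
scene block 0.85 [ 0.612   0.0606 -0.0008]
scene roller1 0.92 [0.6141 0.0599 0.0127]
scene roller1 0.92 [0.6642 0.2237 0.0023]
scene roller1 0.78 [0.6104 0.1109 0.0129]
scene roller1 0.71 [ 0.7516 -0.0855 -0.0033]
scene roller1 0.66 [0.7526 0.213  0.002 ]
```

```bash
python3 -m jog '[{"x":-0.09,"y":0.0,"z":0,"rx":0,"ry":0,"rz":0,"gripper":0},{"x":-0.09,"y":0.0,"z":0,"rx":0,"ry":0,"rz":0,"gripper":0},{"x":-0.09,"y":0.0,"z":0,"rx":0,"ry":0,"rz":0,"gripper":0}]'
python3 -c "
from h import *
print(tip())"
python3 -m jog '[{"x":0.3,"y":0,"z":0,"rx":0,"ry":-0.004,"rz":0.045,"gripper":0},{"x":0.3,"y":0,"z":0,"rx":0,"ry":-0.004,"rz":0.045,"gripper":0},{"x":0.3,"y":0,"z":0,"rx":0,"ry":-0.004,"rz":0.045,"gripper":0},{"x":0.3,"y":0,"z":0,"rx":0,"ry":-0.004,"rz":0.045,"gripper":0},{"x":0.3,"y":0,"z":0,"rx":0,"ry":-0.004,"rz":0.045,"gripper":0}]'
python3 -c "
from h import *
for c in('side','scene'):
    i=eyes.snapshot(c); find(c,['jaw_face','trigger_grip'],n=1)
    p=px(c,[.617,-.018,.026]).astype(int);print(p)
    a=max(p[0]-40,0);b=p[1]-40;cv2.imwrite(f'pics/j_{c}.png',cv2.resize(i[b:b+80,a:a+80],None,fx=5,fy=5,interpolation=cv2.INTER_CUBIC))
"
python3 -c "
import cv2,numpy as np
cv2.imwrite('pics/j.png',np.hstack([cv2.imread('pics/j_side.png'),cv2.imread('pics/j_scene.png')]))"
```

```text
time_s: 12.8
tcp_pos: [0.4763, 0.1615, 0.1935]
tool_rot: [-1.57, -0.033, -1.576]
wrist_force: [0.3, -29.4, 6.9]
grip_width: 0.002
[0.4765 0.1561 0.0286]
time_s: 13.3
tcp_pos: [0.4761, 0.1325, 0.1945]
tool_rot: [-1.57, 0.003, -1.571]
wrist_force: [-1.0, -0.2, -0.1]
grip_width: 0.005
side jaw_face 0.88 [ 0.6129 -0.0238  0.0251]
side trigger_grip 0.77 [0.4783 0.1473 0.0284]
[362 279]
scene jaw_face 0.8 [ 0.6177 -0.0197  0.0235]
scene trigger_grip 0.62 [0.477  0.146  0.0255]
[309 296]
```

View pics/j.png

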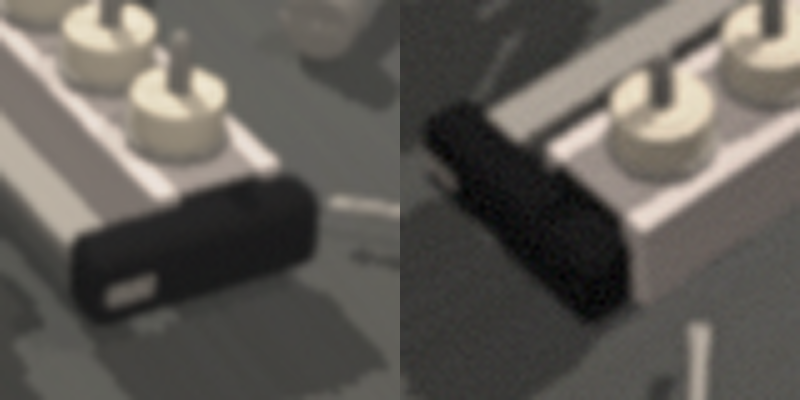

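```bash
python3 -m jog '[{"x":-0.15,"y":0.0,"z":0,"rx":0,"ry":0,"rz":0,"gripper":0},{"x":-0.36,"y":0.0,"z":0,"rx":0,"ry":0,"rz":0,"gripper":0},{"x":-0.36,"y":0.0,"z":0,"rx":0,"ry":0,"rz":0,"gripper":0},{"x":-0.36,"y":0.0,"z":0,"rx":0,"ry":0,"rz":0,"gripper":0},{"x":-0.36,"y":0.0,"z":0,"rx":0,"ry":0,"rz":0,"gripper":0},{"x":-0.36,"y":0.0,"z":0,"rx":0,"ry":0,"rz":0,"gripper":0}]'
python3 -c "
from h import *
print(tip())"
python3 -m jog '[{"x":0.35,"y":0,"z":0,"rx":0,"ry":-0.004,"rz":0.03,"gripper":0},{"x":0.35,"y":-0.5,"z":0,"rx":0,"ry":-0.004,"rz":0.03,"gripper":0.3},{"x":0.35,"y":-1,"z":0,"rx":0,"ry":-0.004,"rz":0.03,"gripper":0.3},{"x":0.6,"y":-1,"z":0,"rx":0,"ry":-0.004,"rz":0.03,"gripper":0.3},{"x":1,"y":-1,"z":0,"rx":0,"ry":-0.004,"rz":0.03,"gripper":0.5},{"x":1,"y":-1,"z":0,"rx":0,"ry":-0.004,"rz":0.03,"gripper":0.5}]'
python3 -c "
from h import *
names=['nut1','roller1','roller1_seat','tray','block','jaw_face','clamp']
i=eyes.snapshot('wrist');cv2.imwrite('pics/w5.png',i)
find('wrist',names,n=6)
for c in('side','scene'):
    i=eyes.snapshot(c); find(c,['nut1','roller1_seat','tray'],n=5)
"
```

```text
time_s: 14.2
tcp_pos: [0.4759, 0.1613, 0.1944]
tool_rot: [-1.57, -0.021, -1.58]
wrist_force: [-0.1, -38.0, 6.9]
grip_width: 0.002
[0.476  0.1579 0.0294]
time_s: 14.8
tcp_pos: [0.4753, 0.0607, 0.2972]
tool_rot: [-1.569, 0.002, -1.581]
wrist_force: [-0.0, 1.5, -0.2]
grip_width: 0.498
wrist nut1 0.85 [ 0.4436  0.0392 -0.0026]
wrist nut1 0.85 [ 0.4508 -0.0921 -0.0019]
wrist nut1 0.5 [ 0.433  -0.0281 -0.0002]
wrist nut1 0.49 [0.4777 0.1488 0.0216]
wrist roller1 0.94 [0.6123 0.0599 0.0113]
wrist roller1 0.92 [0.6081 0.1098 0.0149]
wrist roller1 0.87 [0.6188 0.0047 0.0142]
wrist roller1 0.59 [0.356  0.0652 0.0011]
wrist roller1_seat 0.79 [0.6164 0.007  0.0594]
wrist block 0.64 [ 0.6157  0.0596 -0.0051]
wrist block 0.24 [ 0.5554  0.1373 -0.0011]
wrist jaw_face 0.72 [0.6117 0.06   0.0132]
wrist clamp 0.85 [ 0.5548  0.1384 -0.0019]
wrist clamp 0.5 [0.6125 0.1135 0.0593]
side nut1 0.74 [ 0.4665 -0.1994  0.0017]
side nut1 0.67 [ 0.4509 -0.0848 -0.0021]
side nut1 0.61 [ 0.4416  0.0418 -0.0006]
side nut1 0.61 [ 0.4258 -0.0352 -0.0007]
side roller1_seat 0.54 [0.6149 0.0133 0.0628]
side tray 0.97 [ 0.5876 -0.2761  0.0001]
side tray 0.56 [0.4757 0.1472 0.0285]
scene nut1 0.63 [ 0.4287 -0.0291  0.0016]
scene nut1 0.61 [ 0.4502 -0.0854 -0.0004]
scene nut1 0.53 [0.4391 0.0392 0.0011]
scene nut1 0.49 [0.6204 0.0042 0.0159]
scene nut1 0.46 [ 0.4661 -0.2003  0.0039]
scene roller1_seat 0.59 [0.619  0.0055 0.0603]
scene roller1_seat 0.44 [0.4424 0.0369 0.0032]
scene tray 0.83 [ 0.5899 -0.2761  0.0012]
```

View pics/w5.png

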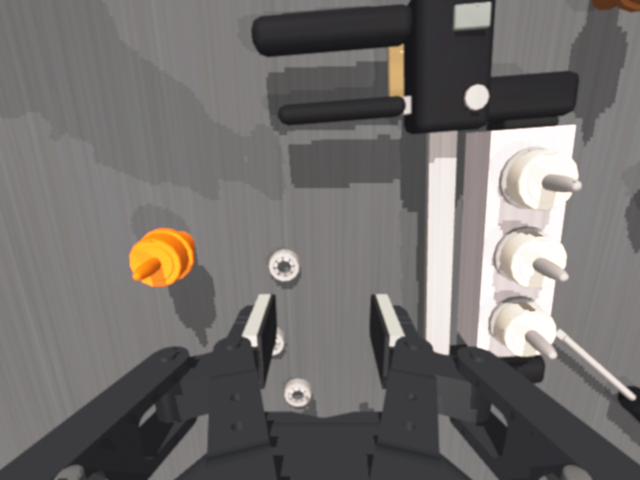

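The wrist view shows the block against the fixed jaw, with the nuts at (284,265), (272,341) and (297,393). The fourth nut was knocked to about (0.466,-0.20). The trigger stalled twice at the same point, short of its stop, under about 40 N, so the grip should be firm. Next I'll refine the positions from pixels.

Run:
```python
from h import *
for uv in[(284,265),(297,393),(272,341)]: print('nut',ray('wrist',uv,.006))
for uv in[(572,184),(558,271),(545,349)]: print('stubtip',ray('wrist',uv,.0855))
for uv in[(537,179),(529,259),(519,330)]: print('rollertop?',ray('wrist',uv,.0615))
```

```text
nut [0.4436 0.044  0.006 ]
nut [ 0.4506 -0.0799  0.006 ]
nut [ 0.4305 -0.0257  0.006 ]
stubtip [0.6047 0.117  0.0855]
stubtip [0.6068 0.0686 0.0855]
stubtip [0.6088 0.0183 0.0855]
rollertop? [0.6009 0.1171 0.0615]
rollertop? [0.6046 0.0674 0.0615]
rollertop? [0.6065 0.017  0.0615]
```

```bash
python3 -m jog '[{"x":0.1,"y":0.5,"z":-0.32,"rx":0,"ry":0,"rz":0,"gripper":0.6},{"x":0.1,"y":0.5,"z":-0.32,"rx":0,"ry":0,"rz":0,"gripper":0.6},{"x":0.1,"y":0.5,"z":-0.32,"rx":0,"ry":0,"rz":0,"gripper":0.6},{"x":0.1,"y":0.5,"z":-0.32,"rx":0,"ry":0,"rz":0,"gripper":0.6}]'
python3 - <<'E'
from h import *
st()
i=eyes.snapshot('wrist');cv2.imwrite('pics/w6.png',i)
find('wrist',['nut1','roller1','roller1_seat'],n=4)
g=cv2.cvtColor(i,cv2.COLOR_BGR2GRAY)
c=cv2.HoughCircles(cv2.GaussianBlur(g,(5,5),1),cv2.HOUGH_GRADIENT,1,20,param1=100,param2=25,minRadius=10,maxRadius=40)
for x,y,r in c[0]: print((x,y,r),ray('wrist',(x,y),.006))
for p in([.443,.041,.006],[.619,.0045,.0615],[.6135,.059,.0615]): print(px('wrist',p))
E
```

```text
time_s: 16.0
tcp_pos: [0.4443, 0.0538, 0.2475]
tool_rot: [-1.568, 0.003, -1.577]
wrist_force: [0.4, 0.1, 0.4]
grip_width: 0.598
t 16.0 tcp [0.4443 0.0538 0.2475] rot [-1.568   0.0029 -1.5767] F [0.3699 0.092  0.4466] g 0.598
wrist nut1 0.96 [ 0.4293 -0.0263  0.0028]
wrist nut1 0.92 [ 0.4452  0.0401 -0.0003]
wrist nut1 0.59 [ 0.4504 -0.0897  0.0004]
wrist roller1 0.97 [0.6112 0.1083 0.0112]
wrist roller1 0.68 [0.6097 0.0589 0.0123]
wrist roller1 0.62 [0.6193 0.0069 0.0145]
wrist roller1 0.55 [0.3633 0.0641 0.0002]
(np.float32(173.5), np.float32(277.5), np.float32(34.9)) [0.3467 0.044  0.006 ]
(np.float32(321.5), np.float32(282.5), np.float32(17.7)) [0.4443 0.0397 0.006 ]
(np.float32(301.5), np.float32(370.5), np.float32(17.4)) [ 0.4294 -0.0289  0.006 ]
(np.float32(609.5), np.float32(359.5), np.float32(31.6)) [ 0.6504 -0.0215  0.006 ]
(np.float32(597.5), np.float32(68.5), np.float32(17.9)) [0.5987 0.1671 0.006 ]
[319.4678 280.6467]
[645.7586 381.1134]
[664.3474 288.1776]
```

View pics/w6.png

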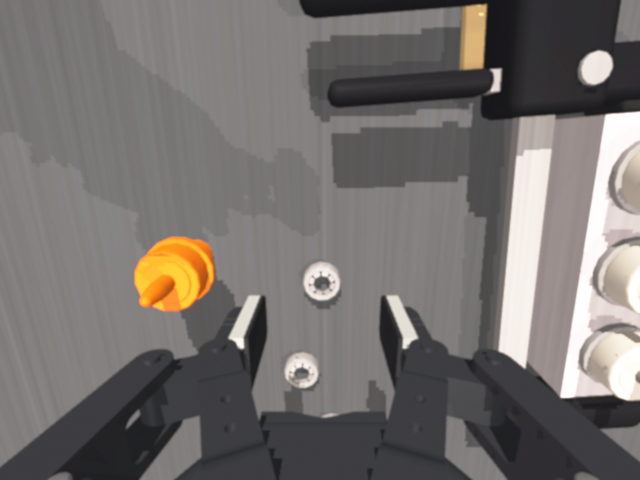

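```bash
cat >> h.py <<'E'
N=R.from_euler('xyz',[-np.pi/2,0,-np.pi/2])
def go(x,y,ztcp):
    s=monitor.observe();r=R.from_euler('xyz',s['tool_rot'])
    print('t',round(s['time_s'],1),'z',round(s['tcp_pos'][2],4),'F',np.array(s['wrist_force']).round(1),'g',round(s['grip_width'],3),'| xyz',(r.inv().apply(np.array([x,y,ztcp])-s['tcp_pos'])*10).round(3),'rot',((r.inv()*N).as_rotvec()/(np.pi/4)).round(3))
E
python3 -c "
from h import *
go(.4443,.0397,.1765)"
```

```text
t 16.2 z 0.2477 F [ 0.2 -0.3 -0.5] g 0.598 | xyz [ 0.144  0.712 -0.004] rot [-0.005 -0.007 -0.004]
```

```bash
python3 -m jog '[{"x":0.144,"y":0.3,"z":-0.004,"rx":-0.005,"ry":-0.007,"rz":-0.004,"gripper":0.6},{"x":0.144,"y":0.55,"z":-0.004,"rx":-0.005,"ry":-0.007,"rz":-0.004,"gripper":0.6},{"x":0.144,"y":0.712,"z":-0.004,"rx":-0.005,"ry":-0.007,"rz":-0.004,"gripper":0.6},{"x":0.144,"y":0.712,"z":-0.004,"rx":-0.005,"ry":-0.007,"rz":-0.004,"gripper":0.6}]'; python3 -c "
from h import *
go(.4443,.0397,.1765)"
```

```text
time_s: 16.6
tcp_pos: [0.444, 0.0396, 0.1752]
tool_rot: [-1.574, -0.0, -1.571]
wrist_force: [-0.6, -0.1, -0.3]
grip_width: 0.601
t 16.6 z 0.1752 F [-0.6 -0.1 -0.3] g 0.601 | xyz [-0.001 -0.013  0.003] rot [ 0.004 -0.     0.   ]
```

```bash
python3 -m jog '[{"x":0,"y":-0.01,"z":0.003,"rx":0.004,"ry":0,"rz":0,"gripper":0.6},{"x":0,"y":-0.01,"z":0.003,"rx":0.004,"ry":0,"rz":0,"gripper":0},{"x":0,"y":-0.01,"z":0.003,"rx":0.004,"ry":0,"rz":0,"gripper":0},{"x":0,"y":-0.01,"z":0.003,"rx":0.004,"ry":0,"rz":0,"gripper":0},{"x":0,"y":-0.01,"z":0.003,"rx":0.004,"ry":0,"rz":0,"gripper":0},{"x":0,"y":-0.01,"z":0.003,"rx":0.004,"ry":0,"rz":0,"gripper":0}]' 80
python3 -m jog '[{"x":0,"y":-0.5,"z":0,"rx":0,"ry":0,"rz":0,"gripper":0},{"x":0,"y":-1,"z":0,"rx":0,"ry":0,"rz":0,"gripper":0},{"x":0,"y":-1,"z":0,"rx":0,"ry":0,"rz":0,"gripper":0},{"x":0,"y":-1,"z":0,"rx":0,"ry":0,"rz":0,"gripper":0}]'
python3 - <<'E'
from h import *
go(.6,.01,.3);c=eyes.snapshot('wrist');cv2.imwrite('pics/w7.png',c)
find('wrist',['roller1','nut1'],n=4)
E
```

```text
time_s: 17.2
tcp_pos: [0.445, 0.0397, 0.1779]
tool_rot: [-1.568, -0.0, -1.571]
wrist_force: [-1.1, 0.7, 7.7]
grip_width: 0.24
time_s: 17.6
tcp_pos: [0.4456, 0.0397, 0.2801]
tool_rot: [-1.563, -0.001, -1.571]
wrist_force: [1.3, -0.3, 0.1]
grip_width: 0.236
t 17.6 z 0.2801 F [ 1.3 -0.3  0.1] g 0.236 | xyz [ 0.298 -0.186  1.545] rot [-0.011  0.     0.001]
wrist roller1 0.87 [0.6131 0.0601 0.0106]
wrist roller1 0.86 [0.6092 0.1093 0.013 ]
wrist roller1 0.7 [ 0.3579  0.0642 -0.0035]
wrist roller1 0.66 [0.6192 0.0076 0.0156]
wrist nut1 0.96 [ 0.45   -0.0888 -0.0032]
wrist nut1 0.95 [0.4471 0.0357 0.1017]
wrist nut1 0.56 [ 0.4301 -0.0265  0.0029]
```

View pics/w7.png

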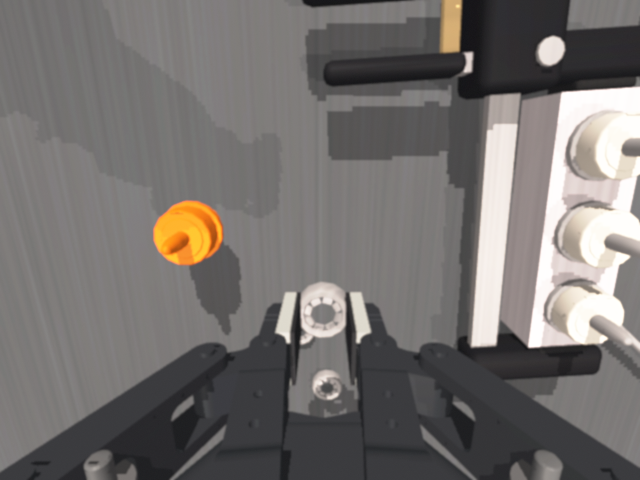

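The nut is held between the pads, centre (323,313). Next I'll move to hover beside the block, view the rollers from nearly overhead and measure the axes.

```bash
python3 -m jog '[{"x":0.2,"y":-0.25,"z":0.4,"rx":-0.011,"ry":0,"rz":0,"gripper":0},{"x":0.4,"y":-0.25,"z":0.85,"rx":-0.011,"ry":0,"rz":0,"gripper":0},{"x":0.55,"y":-0.25,"z":1,"rx":-0.011,"ry":0,"rz":0,"gripper":0},{"x":0.55,"y":-0.25,"z":1,"rx":-0.011,"ry":0,"rz":0,"gripper":0}]'
python3 -m jog '[{"x":0.4,"y":0,"z":0.3,"rx":0,"ry":0,"rz":0,"gripper":0},{"x":0.4,"y":0,"z":0.67,"rx":0,"ry":0,"rz":0,"gripper":0},{"x":0.4,"y":0,"z":0.67,"rx":0,"ry":0,"rz":0,"gripper":0},{"x":0.4,"y":0,"z":0.67,"rx":0,"ry":0,"rz":0,"gripper":0},{"x":0.4,"y":0,"z":0.67,"rx":0,"ry":0,"rz":0,"gripper":0}]'
python3 - <<'E'
from h import *
st();c=eyes.snapshot('wrist');cv2.imwrite('pics/w8.png',c)
find('wrist',['roller1'],n=3)
find('wrist',['roller1_seat','roller2_seat','roller3_seat'],n=3)
s=monitor.observe()
r=R.from_euler('xyz',s['tool_rot'])
for L in(.165,.17,.173): print(px('wrist',s['tcp_pos']+r.apply([0,L,0])))
E
```

```text
time_s: 18.15
tcp_pos: [0.5458, -0.0169, 0.3]
tool_rot: [-1.58, -0.0, -1.573]
wrist_force: [-0.4, 0.1, -0.4]
grip_width: 0.237
time_s: 18.65
tcp_pos: [0.6112, -0.0562, 0.2983]
tool_rot: [-1.583, 0.001, -1.572]
wrist_force: [-0.5, 0.8, -0.3]
grip_width: 0.239
t 18.65 tcp [ 0.6112 -0.0562  0.2983] rot [-1.5833  0.0006 -1.5721] F [-0.4535  0.7699 -0.3326] g 0.239
wrist roller1 0.87 [0.6223 0.0023 0.0125]
wrist roller1 0.59 [0.6127 0.0583 0.0124]
wrist roller1_seat 0.78 [0.6142 0.0052 0.0603]
wrist roller2_seat 0.93 [0.6115 0.0614 0.0593]
wrist roller3_seat 0.52 [0.6155 0.0079 0.0574]
[323.141  320.7224]
[323.1308 315.1392]
[323.125  311.9524]
```

View pics/w8.png

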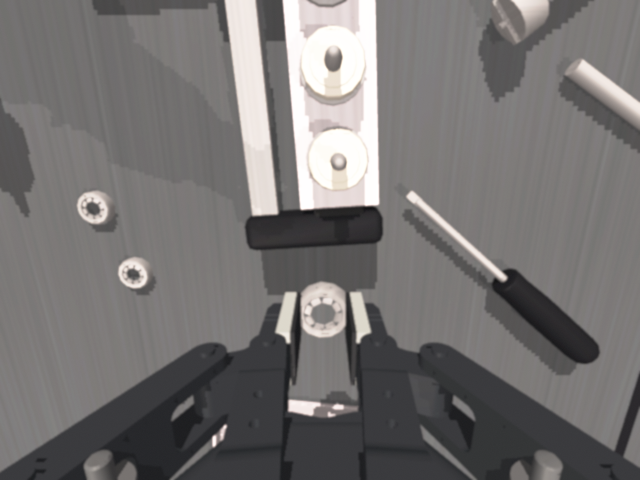

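Run:
```python
import cv2,numpy as np
i=cv2.imread('pics/w8.png')
a=cv2.resize(i[120:200,293:383],None,fx=4,fy=4,interpolation=cv2.INTER_CUBIC)
b=cv2.resize(i[275:355,278:368],None,fx=4,fy=4,interpolation=cv2.INTER_CUBIC)
c=cv2.resize(i[20:100,288:378],None,fx=4,fy=4,interpolation=cv2.INTER_CUBIC)
o=np.vstack([np.hstack([a,b]),np.hstack([c,c*0])]);o=cv2.resize(o,(720,600)) if 0 else o[:600]
for k in range(0,720,40): cv2.line(o,(k,0),(k,4),(0,0,255),1)
for k in range(0,600,40): cv2.line(o,(0,k),(4,k),(0,0,255),1)
cv2.imwrite('pics/c8.png',o)
```

```text
(no output)
```

View pics/c8.png

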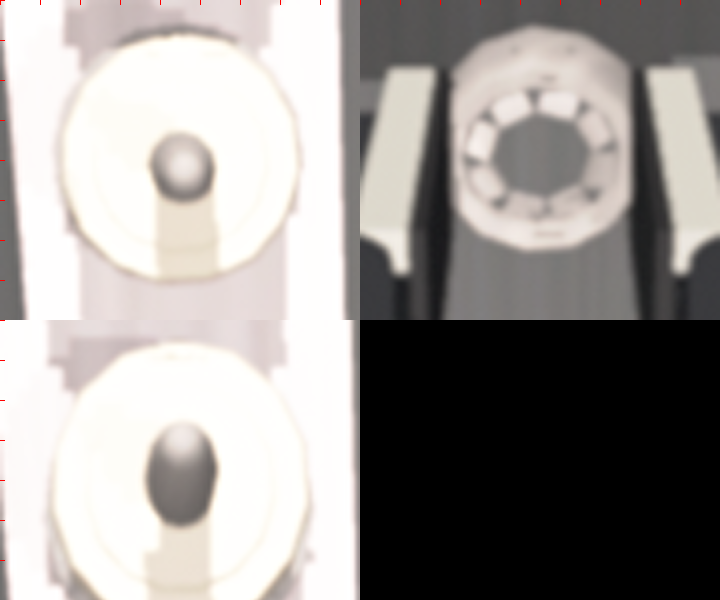

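Run:
```python
from h import *
s=st();r=R.from_euler('xyz',s['tool_rot'])
n=ray('wrist',(323.5,314.3),s['tcp_pos'][2]-.1655)
print('nut',n,'axis',s['tcp_pos']+r.apply([0,.1655,0]))
print('A top',ray('wrist',(338.25,159.5),.0615),'tip',ray('wrist',(338.7,161),.0855))
print('B top',ray('wrist',(333.25,57.5),.0615),'tip',ray('wrist',(333.25,50.5),.0855))
```

```text
t 18.9 tcp [ 0.612  -0.0566  0.2999] rot [-1.5796 -0.0004 -1.5724] F [-0.2145 -0.3001  0.0576] g 0.238
nut [ 0.6107 -0.0538  0.1344] axis [ 0.6106 -0.0567  0.1344]
A top [0.619  0.0079 0.0615] tip [0.6184 0.0084 0.0855]
B top [0.6157 0.0614 0.0615] tip [0.6152 0.0594 0.0855]
```

```bash
python3 -c "
from h import *
go(.6187,.0051,.2690)"
```

```text
t 18.9 z 0.2999 F [-0.2 -0.3  0.1] g 0.238 | xyz [-0.617  0.308  0.069] rot [ 0.011 -0.002  0.   ]
```

```bash
python3 -m jog '[{"x":-0.35,"y":0.0,"z":0.07,"rx":0.011,"ry":-0.002,"rz":0,"gripper":0},{"x":-0.617,"y":0.0,"z":0.07,"rx":0.011,"ry":-0.002,"rz":0,"gripper":0},{"x":-0.617,"y":0.31,"z":0.07,"rx":0.011,"ry":-0.002,"rz":0,"gripper":0},{"x":-0.617,"y":0.31,"z":0.07,"rx":0.011,"ry":-0.002,"rz":0,"gripper":0},{"x":-0.617,"y":0.31,"z":0.07,"rx":0.011,"ry":-0.002,"rz":0,"gripper":0}]'
python3 - <<'E'
from h import *
go(.6187,.0051,.2690);i=eyes.snapshot('wrist');cv2.imwrite('pics/w9.png',i)
s=monitor.observe();r=R.from_euler('xyz',s['tool_rot']);print('nut exp',px('wrist',s['tcp_pos']+r.apply([0,.1655,0])+[0,.0029,0]),'tip exp',px('wrist',[.6187,.008,.0855]))
a=cv2.resize(i[250:380,260:390],(520,520),interpolation=cv2.INTER_CUBIC);cv2.imwrite('pics/c9.png',a)
E
```

```text
time_s: 19.4
tcp_pos: [0.6182, 0.0051, 0.2687]
tool_rot: [-1.573, -0.0, -1.571]
wrist_force: [-0.6, 0.0, -0.0]
grip_width: 0.235
t 19.4 z 0.2687 F [-0.6  0.  -0. ] g 0.235 | xyz [ 0.    -0.003  0.005] rot [0.003 0.    0.   ]
nut exp [323.1696 314.2217] tip exp [323.0127 295.0013]
```

View pics/c9.png

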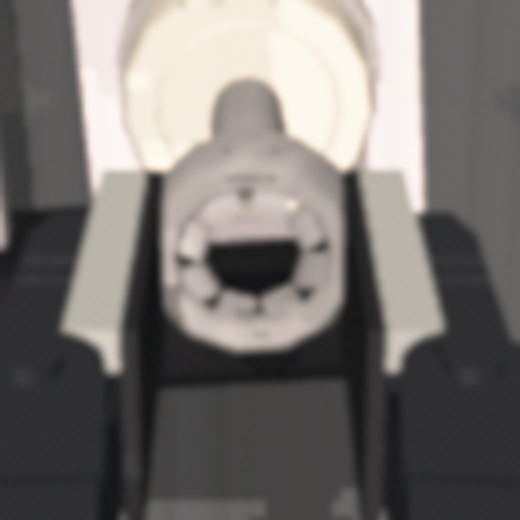

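```bash
python3 -m jog '[{"x":0,"y":0.1,"z":0,"rx":0.003,"ry":0,"rz":0,"gripper":0},{"x":0,"y":0.17,"z":0,"rx":0.003,"ry":0,"rz":0,"gripper":0},{"x":0,"y":0.17,"z":0,"rx":0.003,"ry":0,"rz":0,"gripper":0}]'; python3 -m jog '[{"x":0,"y":0.05,"z":0,"rx":0,"ry":0,"rz":0,"gripper":0},{"x":0,"y":0.05,"z":0,"rx":0,"ry":0,"rz":0,"gripper":0}]'
python3 - <<'E'
from h import *
go(.6187,.0051,.2350);i=eyes.snapshot('wrist')
a=cv2.resize(i[220:380,240:400],(520,520),interpolation=cv2.INTER_CUBIC);cv2.imwrite('pics/c10.png',a)
E
```

```text
time_s: 19.75
tcp_pos: [0.6203, 0.0035, 0.2556]
tool_rot: [-1.562, -0.003, -1.573]
wrist_force: [1.2, -2.3, 0.8]
grip_width: 0.238
time_s: 19.95
tcp_pos: [0.621, 0.0025, 0.2513]
tool_rot: [-1.559, -0.004, -1.574]
wrist_force: [1.0, -1.1, 1.2]
grip_width: 0.233
t 19.9 z 0.2513 F [ 1.  -1.1  1.2] g 0.233 | xyz [-0.027  0.162 -0.025] rot [-0.015 -0.004  0.005]
```

View pics/c10.png

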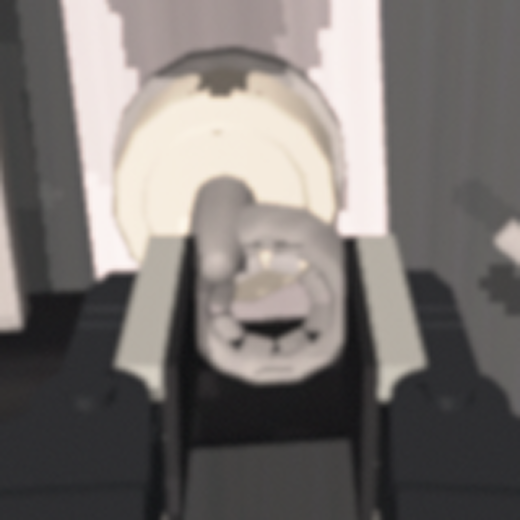

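```bash
python3 - <<'E'
from h import *
s=st();r=R.from_euler('xyz',s['tool_rot'])
print('tip',ray('wrist',(306,303),.0855), 'tip.075',ray('wrist',(306,303),.075))
print('rollertop',ray('wrist',(240+226*160/520,220+165*160/520),.0615))
print('nut ray',ray('wrist',(240+270*160/520,220+312*160/520),s['tcp_pos'][2]-.1655),'axis',s['tcp_pos']+r.apply([0,.1655,0]))
E
python3 -m jog '[{"x":0,"y":-0.3,"z":0,"rx":0,"ry":0,"rz":0,"gripper":0},{"x":0,"y":-0.3,"z":0,"rx":-0.015,"ry":-0.004,"rz":0.005,"gripper":0},{"x":0,"y":-0.3,"z":0,"rx":-0.015,"ry":-0.004,"rz":0.005,"gripper":0}]'
```

```text
t 20.0 tcp [0.6207 0.0028 0.2509] rot [-1.5604 -0.0033 -1.5736] F [ 1.4303 -2.4932  3.7878] g 0.243
tip [0.615  0.0106 0.0855] tip.075 [0.6145 0.0053 0.075 ]
rollertop [0.616  0.0161 0.0615]
nut ray [0.6224 0.0042 0.0854] axis [0.6224 0.0022 0.0854]
time_s: 20.3
tcp_pos: [0.6203, 0.003, 0.2807]
tool_rot: [-1.573, 0.001, -1.57]
wrist_force: [0.9, 1.0, -0.7]
grip_width: 0.237
```

```bash
python3 -m jog '[{"x":0.3,"y":-0.1,"z":-0.02,"rx":0,"ry":0,"rz":0,"gripper":0},{"x":0.6,"y":-0.1,"z":-0.02,"rx":0,"ry":0,"rz":0,"gripper":0},{"x":0.6,"y":-0.1,"z":-0.02,"rx":0,"ry":0,"rz":0,"gripper":0},{"x":0.6,"y":-0.1,"z":-0.02,"rx":0,"ry":0,"rz":0,"gripper":0},{"x":0.6,"y":-0.1,"z":-0.02,"rx":0,"ry":0,"rz":0,"gripper":0},{"x":0.6,"y":-0.1,"z":-0.02,"rx":0,"ry":0,"rz":0,"gripper":0}]'
python3 - <<'E'
from h import *
s=st();i=eyes.snapshot('wrist');cv2.imwrite('pics/w11.png',i);s=st()
np.save('T11.npy',eyes.camera_info('wrist')['world_from_camera'])
print([list(px('wrist',[.6187,.008,z]).round(1)) for z in(.0615,.0855)])
o=np.hstack([cv2.resize(i[y:y+100,x:x+100],(400,400),interpolation=cv2.INTER_CUBIC) for x,y in((290,105),(273,265))]);cv2.imwrite('pics/c11.png',o)
E
```

```text
time_s: 20.9
tcp_pos: [0.6182, -0.0561, 0.29]
tool_rot: [-1.574, 0.002, -1.569]
wrist_force: [0.6, 0.1, -0.7]
grip_width: 0.238
t 20.9 tcp [ 0.6182 -0.0561  0.29  ] rot [-1.5739  0.0019 -1.5692] F [ 0.5601  0.0531 -0.7251] g 0.238
t 20.95 tcp [ 0.6182 -0.0561  0.2901] rot [-1.5735  0.0017 -1.5691] F [-0.364   0.5953  0.4372] g 0.238
[[np.float64(325.2), np.float64(162.0)], [np.float64(325.3), np.float64(164.9)]]
```

View pics/c11.png

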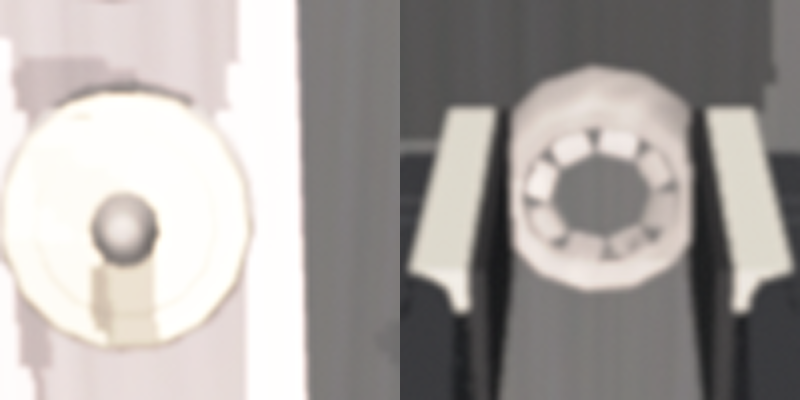

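Run:
```python
from h import *
s=st();r=R.from_euler('xyz',s['tool_rot'])
print('top',ray('wrist',(321.5,159.5),.0615),'tip',ray('wrist',(321.25,162.3),.0855))
print('nut',ray('wrist',(323,314.75),s['tcp_pos'][2]-.1655),'axis',s['tcp_pos']+r.apply([0,.1655,0]))
go(.6163,.006,.2685)
i=eyes.snapshot('scene');find('scene',['roller1','roller1_seat','roller2_seat'],n=5)
i=eyes.snapshot('side');find('side',['roller1','roller1_seat','roller2_seat'],n=5)
```

```text
t 20.95 tcp [ 0.6182 -0.0561  0.2901] rot [-1.5735  0.0017 -1.5691] F [-0.364   0.5953  0.4372] g 0.238
top [0.6167 0.0094 0.0615] tip [0.6167 0.0092 0.0855]
nut [ 0.6177 -0.0532  0.1246] axis [ 0.6178 -0.0558  0.1246]
t 20.9 z 0.2901 F [-0.4  0.6  0.4] g 0.238 | xyz [-0.621  0.217 -0.018] rot [ 0.003  0.002 -0.002]
scene roller1 0.76 [0.609  0.1123 0.017 ]
scene roller1 0.73 [ 0.751   0.2143 -0.0002]
scene roller1 0.71 [0.6199 0.0066 0.0161]
scene roller1 0.6 [0.6127 0.0609 0.0138]
scene roller1 0.6 [ 0.6658  0.2233 -0.0013]
scene roller1_seat 0.93 [0.6162 0.0083 0.0614]
scene roller1_seat 0.6 [ 0.5886 -0.2747 -0.0007]
scene roller2_seat 0.91 [0.611  0.0586 0.0619]
scene roller2_seat 0.74 [0.6663 0.2297 0.0467]
scene roller2_seat 0.64 [0.7513 0.2177 0.0529]
side roller1 0.9 [0.6173 0.0606 0.0161]
side roller1 0.82 [0.6074 0.1133 0.0133]
side roller1 0.75 [0.6237 0.0094 0.0174]
side roller1 0.61 [0.3622 0.0596 0.0001]
side roller1 0.61 [0.7534 0.214  0.0014]
side roller1_seat 0.64 [0.6138 0.0118 0.0628]
side roller1_seat 0.57 [ 0.7497 -0.0843 -0.0028]
side roller2_seat 0.85 [0.6128 0.0616 0.0593]
side roller2_seat 0.81 [0.6647 0.2288 0.0461]
side roller2_seat 0.67 [0.3565 0.0572 0.0442]
side roller2_seat 0.47 [0.7523 0.2176 0.0463]
side roller2_seat 0.3 [ 0.6134 -0.055   0.1134]
```

```bash
python3 -m jog '[{"x":-0.35,"y":0.0,"z":-0.015,"rx":0.003,"ry":0.002,"rz":-0.002,"gripper":0},{"x":-0.628,"y":0.0,"z":-0.015,"rx":0.003,"ry":0.002,"rz":-0.002,"gripper":0},{"x":-0.628,"y":0.18,"z":-0.015,"rx":0.003,"ry":0.002,"rz":-0.002,"gripper":0},{"x":-0.628,"y":0.18,"z":-0.015,"rx":0.003,"ry":0.002,"rz":-0.002,"gripper":0},{"x":-0.628,"y":0.18,"z":-0.015,"rx":0.003,"ry":0.002,"rz":-0.002,"gripper":0},{"x":-0.628,"y":0.18,"z":-0.015,"rx":0.003,"ry":0.002,"rz":-0.002,"gripper":0}]'; python3 -c "
from h import *
go(.6167,.0067,.264)"
```

```text
time_s: 21.95
tcp_pos: [0.6171, 0.0053, 0.2734]
tool_rot: [-1.569, -0.0, -1.573]
wrist_force: [1.3, -0.8, -0.1]
grip_width: 0.24
t 21.9 z 0.2734 F [ 1.3 -0.8 -0.1] g 0.24 | xyz [-0.014  0.094 -0.004] rot [-0.002 -0.002  0.001]
```

```bash
python3 -m jog '[{"x":-0.014,"y":0.09,"z":-0.004,"rx":-0.002,"ry":-0.002,"rz":0.001,"gripper":0},{"x":-0.014,"y":0.09,"z":-0.004,"rx":-0.002,"ry":-0.002,"rz":0.001,"gripper":0},{"x":-0.014,"y":0.09,"z":-0.004,"rx":-0.002,"ry":-0.002,"rz":0.001,"gripper":0}]'; python3 -c "
from h import *
go(.6167,.0067,.257)"
python3 -m jog '[{"x":0,"y":0.07,"z":0,"rx":0,"ry":0,"rz":0,"gripper":0},{"x":0,"y":0.07,"z":0,"rx":0,"ry":0,"rz":0,"gripper":0}]'; python3 -c "
from h import *
go(.6167,.0067,.250)"
```

```text
time_s: 22.25
tcp_pos: [0.6165, 0.0064, 0.264]
tool_rot: [-1.572, 0.0, -1.572]
wrist_force: [0.1, 0.3, 0.2]
grip_width: 0.239
t 22.2 z 0.264 F [0.1 0.3 0.2] g 0.239 | xyz [-0.003  0.07   0.002] rot [ 0.001 -0.001 -0.001]
time_s: 22.45
tcp_pos: [0.6164, 0.0066, 0.2564]
tool_rot: [-1.572, 0.001, -1.571]
wrist_force: [0.3, 1.1, 0.2]
grip_width: 0.235
t 22.4 z 0.2564 F [0.3 1.1 0.2] g 0.235 | xyz [-0.001  0.064  0.003] rot [ 0.002 -0.001 -0.001]
```

```bash
python3 -m jog '[{"x":0,"y":0.05,"z":0,"rx":0,"ry":0,"rz":0,"gripper":0},{"x":0,"y":0.05,"z":0,"rx":0,"ry":0,"rz":0,"gripper":0}]';python3 -m jog '[{"x":0,"y":0.04,"z":0,"rx":0,"ry":0,"rz":0,"gripper":0},{"x":0,"y":0.04,"z":0,"rx":0,"ry":0,"rz":0,"gripper":0}]'
python3 - <<'E'
from h import *
go(.6167,.0067,.250);i=eyes.snapshot('wrist')
a=cv2.resize(i[220:380,240:400],(480,480),interpolation=cv2.INTER_CUBIC);cv2.imwrite('pics/c12.png',a)
E
```

```text
time_s: 22.65
tcp_pos: [0.6162, 0.0068, 0.2509]
tool_rot: [-1.573, 0.001, -1.571]
wrist_force: [1.3, 1.8, 0.0]
grip_width: 0.235
time_s: 22.85
tcp_pos: [0.6164, 0.0069, 0.247]
tool_rot: [-1.572, 0.001, -1.571]
wrist_force: [0.7, 0.4, -0.6]
grip_width: 0.237
t 22.9 z 0.247 F [ 0.7  0.4 -0.6] g 0.237 | xyz [ 0.002 -0.03   0.003] rot [ 0.002 -0.    -0.002]
```

View pics/c12.png

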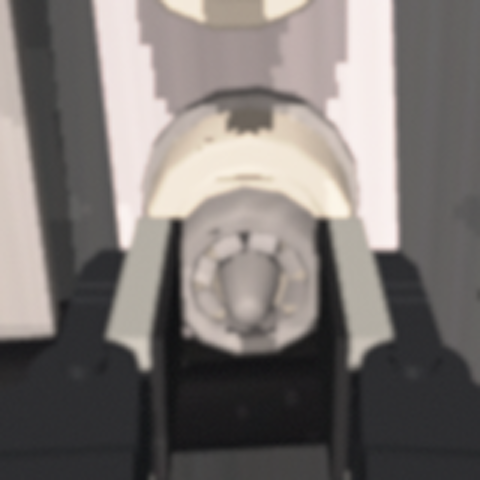

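The stub shows centred in the ring, so I'll push down.

```bash
python3 -m jog '[{"x":0,"y":0.05,"z":0,"rx":0,"ry":0,"rz":0,"gripper":0},{"x":0,"y":0.08,"z":0,"rx":0,"ry":0,"rz":0,"gripper":0},{"x":0,"y":0.08,"z":0,"rx":0,"ry":0,"rz":0,"gripper":0}]';python3 -m jog '[{"x":0,"y":0.05,"z":0,"rx":0,"ry":0,"rz":0,"gripper":0},{"x":0,"y":0.05,"z":0,"rx":0,"ry":0,"rz":0,"gripper":0},{"x":0,"y":0.05,"z":0,"rx":0,"ry":0,"rz":0,"gripper":0}]'; python3 -c "
from h import *
go(.6167,.0067,.235)"
```

```text
time_s: 23.2
tcp_pos: [0.6165, 0.0071, 0.2399]
tool_rot: [-1.571, 0.002, -1.571]
wrist_force: [-0.3, 2.9, 2.9]
grip_width: 0.237
time_s: 23.5
tcp_pos: [0.6162, 0.0073, 0.2392]
tool_rot: [-1.568, 0.001, -1.57]
wrist_force: [-9.3, 2.2, 26.8]
grip_width: 0.238
t 23.5 z 0.2392 F [-9.3  2.2 26.8] g 0.238 | xyz [0.006 0.042 0.004] rot [-0.003  0.    -0.001]
```

Run:
```python
from h import *
i=eyes.snapshot('wrist');cv2.imwrite('pics/w13.png',i);find('wrist',['nut1'],n=4)
for c in('side','scene'): eyes.snapshot(c);find(c,['nut1'],n=6)
a=i[220:380,240:400];t=cv2.imread('pics/w11.png')[288:342,298:348]
m=cv2.matchTemplate(i,t,cv2.TM_CCOEFF_NORMED);print(cv2.minMaxLoc(m))
```

```text
wrist nut1 0.97 [ 0.4294 -0.031   0.0021]
wrist nut1 0.86 [0.6168 0.0041 0.0602]
wrist nut1 0.65 [ 0.446  -0.0886  0.0021]
wrist nut1 0.35 [0.6198 0.007  0.014 ]
side nut1 0.72 [ 0.4303 -0.0314 -0.001 ]
side nut1 0.64 [0.6155 0.0093 0.0626]
side nut1 0.55 [ 0.4512 -0.087  -0.0017]
side nut1 0.52 [ 0.47   -0.2014  0.0012]
scene nut1 0.64 [ 0.4675 -0.2024 -0.0013]
scene nut1 0.6 [0.6125 0.0032 0.0632]
scene nut1 0.56 [ 0.4277 -0.0333  0.0001]
scene nut1 0.5 [ 0.45   -0.0824  0.0003]
scene nut1 0.3 [0.5595 0.1376 0.0032]
(-0.5290242433547974, 0.7015097141265869, (494, 144), (298, 289))
```

```bash
python3 -m jog '[{"x":0,"y":-0.02,"z":0,"rx":0,"ry":0,"rz":0,"gripper":0.24},{"x":0,"y":-0.02,"z":0,"rx":0,"ry":0,"rz":0,"gripper":0.5},{"x":0,"y":-0.02,"z":0,"rx":0,"ry":0,"rz":0,"gripper":0.5},{"x":0,"y":-0.4,"z":0,"rx":0,"ry":0,"rz":0,"gripper":0.5},{"x":0,"y":-0.7,"z":0,"rx":0,"ry":0,"rz":0,"gripper":0.5},{"x":0,"y":-0.7,"z":0,"rx":0,"ry":0,"rz":0,"gripper":0.5}]'
python3 -m jog '[{"x":0.2,"y":0,"z":-0.5,"rx":0,"ry":0,"rz":0,"gripper":0.6},{"x":0.2,"y":0,"z":-1,"rx":0,"ry":0,"rz":0,"gripper":0.6},{"x":0.2,"y":0,"z":-1,"rx":0,"ry":0,"rz":0,"gripper":0.6},{"x":0.2,"y":0,"z":-1,"rx":0,"ry":0,"rz":0,"gripper":0.6}]'
python3 - <<'E'
from h import *
i=cv2.imread('pics/w11.png')
def h(i,c,R0,r0,r1,p2=15):
    g=cv2.cvtColor(i,cv2.COLOR_BGR2GRAY);x,y=int(c[0]-R0),int(c[1]-R0);s=cv2.resize(g[y:y+2*R0,x:x+2*R0],None,fx=4,fy=4,interpolation=cv2.INTER_CUBIC)
    o=cv2.HoughCircles(cv2.GaussianBlur(s,(0,0),2),cv2.HOUGH_GRADIENT,1,8,param1=60,param2=p2,minRadius=r0*4,maxRadius=r1*4)
    return None if o is None else [(round(x+a/4,1),round(y+b/4,1),round(r/4,1)) for a,b,r in o[0][:3]]
print(h(i,(322,160),45,26,35),h(i,(322,162),20,6,10))
go(.4295,-.0295,.250)
i=eyes.snapshot('wrist');find('wrist',['nut1'],n=4)
find('wrist',['roller1'],n=4)
eyes.snapshot('side');find('side',['nut1'],n=5)
E
```

```text
time_s: 24.4
tcp_pos: [0.6177, 0.0068, 0.313]
tool_rot: [-1.561, -0.0, -1.571]
wrist_force: [0.6, 1.1, 0.5]
grip_width: 0.503
time_s: 24.8
tcp_pos: [0.516, -0.0132, 0.3108]
tool_rot: [-1.564, 0.0, -1.571]
wrist_force: [0.9, -0.5, 0.4]
grip_width: 0.599
[(np.float32(321.6), np.float32(159.4), np.float32(31.7)), (np.float32(321.1), np.float32(161.6), np.float32(30.0)), (np.float32(319.6), np.float32(160.1), np.float32(32.0))] [(np.float32(321.6), np.float32(162.1), np.float32(9.0)), (np.float32(319.6), np.float32(162.6), np.float32(9.8)), (np.float32(321.6), np.float32(164.1), np.float32(7.2))]
t 24.8 z 0.3108 F [ 0.9 -0.5  0.4] g 0.599 | xyz [ 0.164  0.602 -0.869] rot [-0.009 -0.001 -0.   ]
wrist nut1 0.89 [ 0.4305 -0.027   0.0013]
wrist nut1 0.6 [ 0.4723 -0.199   0.0002]
wrist nut1 0.56 [0.6178 0.0054 0.0614]
wrist nut1 0.36 [ 0.5536  0.1392 -0.0022]
wrist roller1 0.92 [0.6114 0.0601 0.0127]
wrist roller1 0.89 [0.6198 0.0029 0.0148]
wrist roller1 0.7 [0.6106 0.1101 0.016 ]
wrist roller1 0.57 [0.3605 0.0632 0.0004]
side nut1 0.57 [ 0.4528 -0.0865 -0.0013]
side nut1 0.55 [ 0.4673 -0.2021  0.0031]
side nut1 0.47 [ 0.4293 -0.0294 -0.0011]
side nut1 0.4 [0.6125 0.0086 0.0646]
```

Hough works numerically and agrees with what I saw, and nut 1 stayed home at z of about 0.0615 after release. Next is the second nut.

```bash
cat >> h.py <<'E'
def hc(i,c,R0,r0,r1,p2=15):
    g=cv2.cvtColor(i,cv2.COLOR_BGR2GRAY);x,y=int(c[0]-R0),int(c[1]-R0);s=cv2.resize(g[y:y+2*R0,x:x+2*R0],None,fx=4,fy=4,interpolation=cv2.INTER_CUBIC)
    o=cv2.HoughCircles(cv2.GaussianBlur(s,(0,0),2),cv2.HOUGH_GRADIENT,1,8,param1=60,param2=p2,minRadius=r0*4,maxRadius=r1*4)
    return [] if o is None else [(float(x+a/4),float(y+b/4),float(r/4)) for a,b,r in o[0][:3]]
E
python3 -m jog '[{"x":0.164,"y":0.3,"z":-0.45,"rx":-0.009,"ry":0,"rz":0,"gripper":0.6},{"x":0.164,"y":0.5,"z":-0.87,"rx":-0.009,"ry":0,"rz":0,"gripper":0.6},{"x":0.164,"y":0.6,"z":-0.87,"rx":-0.009,"ry":0,"rz":0,"gripper":0.6},{"x":0.164,"y":0.6,"z":-0.87,"rx":-0.009,"ry":0,"rz":0,"gripper":0.6},{"x":0.164,"y":0.6,"z":-0.87,"rx":-0.009,"ry":0,"rz":0,"gripper":0.6}]'
python3 - <<'E'
from h import *
i=eyes.snapshot('wrist');q=px('wrist',[.4295,-.0295,.008]);print(q)
for c in hc(i,q,30,13,20): print(c,ray('wrist',c[:2],.007))
go(.4295,-.0295,.179)
E
```

```text
time_s: 25.55
tcp_pos: [0.4347, -0.0301, 0.2521]
tool_rot: [-1.564, -0.001, -1.57]
wrist_force: [0.2, -0.5, -0.6]
grip_width: 0.598
[311.7936 258.5631]
(312.375, 258.625, 18.75) [ 0.4299 -0.0299  0.007 ]
(313.375, 260.625, 16.375) [ 0.4305 -0.0313  0.007 ]
(311.625, 256.375, 17.325000762939453) [ 0.4294 -0.0283  0.007 ]
t 25.6 z 0.2526 F [ 1.  -0.4  0. ] g 0.598 | xyz [-0.008  0.735 -0.062] rot [-0.009  0.001  0.002]
```

```bash
python3 -m jog '[{"x":-0.008,"y":0.35,"z":-0.06,"rx":-0.012,"ry":0,"rz":0,"gripper":0.6},{"x":-0.008,"y":0.65,"z":-0.06,"rx":-0.012,"ry":0,"rz":0,"gripper":0.6},{"x":-0.008,"y":0.72,"z":-0.06,"rx":-0.012,"ry":0,"rz":0,"gripper":0.6},{"x":-0.008,"y":0.72,"z":-0.06,"rx":-0.012,"ry":0,"rz":0,"gripper":0.6}]'
python3 -c "
from h import *
go(.4298,-.0299,.179)"
```

```text
time_s: 26.0
tcp_pos: [0.4306, -0.0295, 0.1805]
tool_rot: [-1.573, -0.001, -1.57]
wrist_force: [0.5, 0.4, 0.1]
grip_width: 0.598
t 26.0 z 0.1805 F [0.5 0.4 0.1] g 0.598 | xyz [ 0.004  0.015 -0.008] rot [0.003 0.001 0.001]
```

```bash
python3 -m jog '[{"x":0.004,"y":0.015,"z":-0.008,"rx":0.003,"ry":0,"rz":0,"gripper":0.6},{"x":0.004,"y":0.015,"z":-0.008,"rx":0.003,"ry":0,"rz":0,"gripper":0},{"x":0.004,"y":0.015,"z":-0.008,"rx":0.003,"ry":0,"rz":0,"gripper":0},{"x":0.004,"y":0.015,"z":-0.008,"rx":0.003,"ry":0,"rz":0,"gripper":0},{"x":0.004,"y":0.015,"z":-0.008,"rx":0.003,"ry":0,"rz":0,"gripper":0},{"x":0.004,"y":0.015,"z":-0.008,"rx":0.003,"ry":0,"rz":0,"gripper":0}]' 80
python3 -m jog '[{"x":0,"y":-0.5,"z":0,"rx":0,"ry":0,"rz":0,"gripper":0},{"x":0,"y":-1,"z":0,"rx":0,"ry":0,"rz":0,"gripper":0},{"x":0,"y":-1,"z":0.4,"rx":0,"ry":0,"rz":0,"gripper":0},{"x":-0.1,"y":-1,"z":0.9,"rx":0,"ry":0,"rz":0,"gripper":0},{"x":-0.1,"y":-1,"z":0.9,"rx":0,"ry":0,"rz":0,"gripper":0}]'
python3 -c "
from h import *
go(.6135,.003,.292)"
```

```text
time_s: 26.6
tcp_pos: [0.4313, -0.0303, 0.1814]
tool_rot: [-1.566, -0.003, -1.57]
wrist_force: [-1.0, -0.8, 14.0]
grip_width: -0.002
time_s: 27.1
tcp_pos: [0.5262, -0.02, 0.2833]
tool_rot: [-1.558, -0.003, -1.569]
wrist_force: [-0.5, -0.0, -0.1]
grip_width: 0.003
t 27.1 z 0.2833 F [-0.5 -0.  -0.1] g 0.003 | xyz [-0.228 -0.077  0.875] rot [-0.016  0.003  0.004]
```

Missed: the fingers closed on top of the nut. The tips at 8 mm explain the TCP height of 0.1814, so I need to go about 4 mm lower. I'll relocate the nut.

```bash
python3 -m jog '[{"x":0.1,"y":0.3,"z":-0.45,"rx":-0.016,"ry":0.003,"rz":0.004,"gripper":0.6},{"x":0.1,"y":0.3,"z":-0.9,"rx":-0.016,"ry":0.003,"rz":0.004,"gripper":0.6},{"x":0.1,"y":0.3,"z":-0.96,"rx":-0.016,"ry":0.003,"rz":0.004,"gripper":0.6},{"x":0.1,"y":0.3,"z":-0.96,"rx":-0.016,"ry":0.003,"rz":0.004,"gripper":0.6},{"x":0.1,"y":0.3,"z":-0.96,"rx":-0.016,"ry":0.003,"rz":0.004,"gripper":0.6}]'
python3 - <<'E'
from h import *
i=eyes.snapshot('wrist');cv2.imwrite('pics/w14.png',i);find('wrist',['nut1'],n=4);q=px('wrist',[.4298,-.03,.008]);print(q)
for c in hc(i,q,30,13,20): print(c,ray('wrist',c[:2],.007))
go(.4298,-.03,.1755)
E
```

```text
time_s: 27.6
tcp_pos: [0.4315, -0.0306, 0.2531]
tool_rot: [-1.568, -0.001, -1.571]
wrist_force: [1.5, 0.1, 1.3]
grip_width: 0.596
wrist nut1 0.82 [ 0.4496 -0.0918  0.0013]
wrist nut1 0.66 [ 0.4386 -0.0282  0.0027]
[318.5657 258.4656]
(330.125, 258.375, 17.600000381469727) [ 0.4374 -0.0303  0.007 ]
(331.625, 256.875, 19.575000762939453) [ 0.4384 -0.0292  0.007 ]
(329.625, 255.375, 17.575000762939453) [ 0.4371 -0.0282  0.007 ]
t 27.7 z 0.253 F [-0.1  0.5 -0.3] g 0.6 | xyz [-0.007  0.775 -0.025] rot [-0.004 -0.     0.001]
```

```bash
python3 -m jog '[{"x":-0.01,"y":0.35,"z":0.054,"rx":-0.005,"ry":0,"rz":0,"gripper":0.6},{"x":-0.01,"y":0.65,"z":0.054,"rx":-0.005,"ry":0,"rz":0,"gripper":0.6},{"x":-0.01,"y":0.77,"z":0.054,"rx":-0.005,"ry":0,"rz":0,"gripper":0.6},{"x":-0.01,"y":0.77,"z":0.054,"rx":-0.005,"ry":0,"rz":0,"gripper":0.6}]'
python3 -c "
from h import *
go(.4377,-.0295,.1755)"
```

```text
time_s: 28.1
tcp_pos: [0.4377, -0.0296, 0.1745]
tool_rot: [-1.575, -0.0, -1.571]
wrist_force: [0.4, -0.4, -0.3]
grip_width: 0.601
t 28.1 z 0.1745 F [ 0.4 -0.4 -0.3] g 0.601 | xyz [-0.001 -0.01  -0.   ] rot [0.005 0.    0.   ]
```

```bash
python3 -m jog '[{"x":0,"y":-0.01,"z":0,"rx":0.005,"ry":0,"rz":0,"gripper":0.6},{"x":0,"y":-0.01,"z":0,"rx":0.005,"ry":0,"rz":0,"gripper":0},{"x":0,"y":-0.01,"z":0,"rx":0.005,"ry":0,"rz":0,"gripper":0},{"x":0,"y":-0.01,"z":0,"rx":0.005,"ry":0,"rz":0,"gripper":0},{"x":0,"y":-0.01,"z":0,"rx":0.005,"ry":0,"rz":0,"gripper":0},{"x":0,"y":-0.01,"z":0,"rx":0.005,"ry":0,"rz":0,"gripper":0}]' 80
python3 -m jog '[{"x":0,"y":-0.5,"z":0,"rx":0,"ry":0,"rz":0,"gripper":0},{"x":0,"y":-1,"z":0,"rx":0,"ry":0,"rz":0,"gripper":0},{"x":0,"y":-1,"z":0.4,"rx":0,"ry":0,"rz":0,"gripper":0},{"x":-0.1,"y":-1,"z":0.9,"rx":0,"ry":0,"rz":0,"gripper":0},{"x":-0.1,"y":-1,"z":0.9,"rx":0,"ry":0,"rz":0,"gripper":0}]'
python3 -c "
from h import *
go(.6125,.003,.302)"
```

```text
time_s: 28.7
tcp_pos: [0.4385, -0.0297, 0.177]
tool_rot: [-1.568, -0.001, -1.571]
wrist_force: [-1.3, 0.2, 6.3]
grip_width: 0.245
time_s: 29.2
tcp_pos: [0.5336, -0.0196, 0.2788]
tool_rot: [-1.56, -0.002, -1.57]
wrist_force: [0.3, 0.2, 0.0]
grip_width: 0.242
t 29.2 z 0.2788 F [0.3 0.2 0. ] g 0.242 | xyz [-0.225 -0.224  0.792] rot [-0.014  0.002  0.002]
```

```bash
python3 -m jog '[{"x":-0.1,"y":-0.22,"z":0.4,"rx":-0.014,"ry":0.002,"rz":0.002,"gripper":0},{"x":-0.225,"y":-0.22,"z":0.79,"rx":-0.014,"ry":0.002,"rz":0.002,"gripper":0},{"x":-0.225,"y":-0.22,"z":0.79,"rx":-0.014,"ry":0.002,"rz":0.002,"gripper":0},{"x":-0.225,"y":-0.22,"z":0.79,"rx":-0.014,"ry":0.002,"rz":0.002,"gripper":0},{"x":-0.225,"y":-0.22,"z":0.79,"rx":-0.014,"ry":0.002,"rz":0.002,"gripper":0},{"x":-0.225,"y":-0.22,"z":0.79,"rx":-0.014,"ry":0.002,"rz":0.002,"gripper":0}]'
cat >> h.py <<'E'
def look(cent,z=(.0615,.0855)):
    st();i=eyes.snapshot('wrist');s=st();r=R.from_euler('xyz',s['tool_rot']);find('wrist',['roller1_seat'],n=3)
    for k,c in enumerate(cent):
        q=px('wrist',[c[0],c[1],z[0]]);q2=px('wrist',[c[0],c[1],z[1]]);print(k,'pred',q,q2)
        for o in hc(i,q,45,26,37)[:2]: print(' top',np.round(o,1),ray('wrist',o[:2],z[0]))
        for o in hc(i,q2,22,6,11)[:2]: print(' tip',np.round(o,1),ray('wrist',o[:2],z[1]))
    for o in hc(i,(323,314),34,20,27): print('nut',np.round(o,1),ray('wrist',o[:2],s['tcp_pos'][2]-.1675)-(s['tcp_pos']+r.apply([0,.1675,0])))
    t=cv2.imread('pics/w11.png')[288:342,298:348];m=cv2.matchTemplate(i,t,cv2.TM_CCOEFF_NORMED);print('tmpl',cv2.minMaxLoc(m)[1:])
    return i
E
python3 - <<'E'
from h import *
i=look([(.6125,.0610),(.608,.112)]);cv2.imwrite('pics/w15.png',i)
E
```

```text
time_s: 29.8
tcp_pos: [0.6112, 0.0028, 0.3018]
tool_rot: [-1.572, -0.0, -1.572]
wrist_force: [0.4, -0.4, -1.0]
grip_width: 0.242
t 29.8 tcp [0.6112 0.0028 0.3018] rot [-1.5716 -0.0003 -1.5716] F [ 0.3813 -0.4198 -0.9578] g 0.242
t 29.85 tcp [0.6113 0.0027 0.3019] rot [-1.5711 -0.0003 -1.5717] F [ 0.1731  0.4033 -0.6818] g 0.241
wrist roller1_seat 0.65 [0.6176 0.0078 0.0597]
0 pred [324.6397 170.0628] [324.8711 173.8089]
 top [326.4 171.1  29.7] [0.6135 0.0604 0.0615]
 top [328.4 170.4  29.5] [0.6147 0.0608 0.0615]
 tip [327.9 172.4   7.7] [0.6141 0.0617 0.0855]
 tip [326.4 173.9   9.3] [0.6133 0.061  0.0855]
1 pred [316.5344  76.0411] [315.6702  67.1733]
 top [322.4  81.1  29.4] [0.6112 0.1094 0.0615]
 top [322.1  83.1  27.7] [0.6111 0.1084 0.0615]
 tip [322.1  78.1   8.2] [0.6111 0.1072 0.0855]
 tip [320.9  73.4   9.5] [0.6105 0.1093 0.0855]
nut [322.1 314.9  24.6] [-0.0002  0.0014 -0.    ]
nut [323.9 319.6  20.1] [ 0.0005 -0.0009 -0.    ]
nut [324.4 317.1  22.4] [ 0.0008  0.0003 -0.    ]
tmpl (0.8514204025268555, (502, 0), (298, 290))
```

```bash
python3 -m jog '[{"x":-0.3,"y":0.0,"z":0.02,"rx":0,"ry":0,"rz":0,"gripper":0},{"x":-0.56,"y":0.1,"z":0.02,"rx":0,"ry":0,"rz":0,"gripper":0},{"x":-0.56,"y":0.38,"z":0.02,"rx":0,"ry":0,"rz":0,"gripper":0},{"x":-0.56,"y":0.38,"z":0.02,"rx":0,"ry":0,"rz":0,"gripper":0},{"x":-0.56,"y":0.38,"z":0.02,"rx":0,"ry":0,"rz":0,"gripper":0},{"x":-0.56,"y":0.38,"z":0.02,"rx":0,"ry":0,"rz":0,"gripper":0}]'
python3 -c "
from h import *
go(.6134,.0587,.264)"
```

```text
time_s: 30.5
tcp_pos: [0.6138, 0.0581, 0.2653]
tool_rot: [-1.569, -0.0, -1.573]
wrist_force: [-0.1, 0.3, 0.3]
grip_width: 0.241
t 30.5 z 0.2653 F [-0.1  0.3  0.3] g 0.241 | xyz [-0.006  0.013 -0.005] rot [-0.002 -0.002  0.001]
```

```bash
python3 -m jog '[{"x":-0.006,"y":0.05,"z":-0.004,"rx":-0.003,"ry":-0.002,"rz":0,"gripper":0},{"x":-0.006,"y":0.08,"z":-0.004,"rx":-0.003,"ry":-0.002,"rz":0,"gripper":0},{"x":-0.006,"y":0.08,"z":-0.004,"rx":-0.003,"ry":-0.002,"rz":0,"gripper":0}]'; python3 -c "
from h import *
go(.6134,.0587,.250)"
python3 -m jog '[{"x":0,"y":0.05,"z":0,"rx":0,"ry":0,"rz":0,"gripper":0},{"x":0,"y":0.05,"z":0,"rx":0,"ry":0,"rz":0,"gripper":0}]'; python3 -c "
from h import *
go(.6134,.0587,.250)"
```

```text
time_s: 30.8
tcp_pos: [0.6135, 0.0585, 0.2574]
tool_rot: [-1.571, -0.0, -1.571]
wrist_force: [0.2, 1.4, 1.1]
grip_width: 0.241
t 30.8 z 0.2574 F [0.2 1.4 1.1] g 0.241 | xyz [-0.002  0.074 -0.001] rot [ 0.001 -0.001  0.   ]
time_s: 31.0
tcp_pos: [0.6135, 0.0587, 0.2521]
tool_rot: [-1.571, 0.0, -1.571]
wrist_force: [-0.9, 0.7, 0.2]
grip_width: 0.239
t 31.0 z 0.2521 F [-0.9  0.7  0.2] g 0.239 | xyz [ 0.     0.021 -0.001] rot [ 0.001 -0.001 -0.   ]
```

```bash
python3 -m jog '[{"x":0,"y":0.05,"z":0,"rx":0,"ry":0,"rz":0,"gripper":0},{"x":0,"y":0.1,"z":0,"rx":0,"ry":0,"rz":0,"gripper":0},{"x":0,"y":0.12,"z":0,"rx":0,"ry":0,"rz":0,"gripper":0},{"x":0,"y":0.12,"z":0,"rx":0,"ry":0,"rz":0,"gripper":0}]';python3 -m jog '[{"x":0,"y":0.05,"z":0,"rx":0,"ry":0,"rz":0,"gripper":0},{"x":0,"y":0.05,"z":0,"rx":0,"ry":0,"rz":0,"gripper":0},{"x":0,"y":0.05,"z":0,"rx":0,"ry":0,"rz":0,"gripper":0}]'
python3 - <<'E'
from h import *
go(.6134,.0587,.250)
for c in('wrist','side','scene'): eyes.snapshot(c);find(c,['nut1'],n=6)
E
```

```text
time_s: 31.4
tcp_pos: [0.6135, 0.0595, 0.2413]
tool_rot: [-1.57, 0.002, -1.57]
wrist_force: [-0.8, 4.0, 5.3]
grip_width: 0.242
time_s: 31.7
tcp_pos: [0.6134, 0.0597, 0.2384]
tool_rot: [-1.568, 0.002, -1.57]
wrist_force: [-4.2, 1.2, 14.1]
grip_width: 0.244
t 31.7 z 0.2384 F [-4.2  1.2 14.1] g 0.244 | xyz [ 0.009 -0.116  0.   ] rot [-0.003  0.001 -0.002]
wrist nut1 0.87 [0.6186 0.0064 0.0616]
wrist nut1 0.6 [0.6134 0.0626 0.0628]
wrist nut1 0.3 [0.6093 0.1144 0.0596]
side nut1 0.61 [ 0.4486 -0.0833 -0.0024]
side nut1 0.58 [ 0.4637 -0.2001  0.0032]
side nut1 0.45 [0.6146 0.0062 0.0625]
scene nut1 0.56 [ 0.4679 -0.2005  0.0023]
scene nut1 0.55 [0.6108 0.0624 0.001 ]
scene nut1 0.48 [0.6153 0.0078 0.0644]
scene nut1 0.45 [ 0.4527 -0.0828  0.0005]
scene nut1 0.4 [0.6105 0.0603 0.062 ]
```

One more press to make sure it's bottomed.

```bash
python3 -m jog '[{"x":0,"y":0.06,"z":0,"rx":0,"ry":0,"rz":0,"gripper":0},{"x":0,"y":0.06,"z":0,"rx":0,"ry":0,"rz":0,"gripper":0},{"x":0,"y":0.06,"z":0,"rx":0,"ry":0,"rz":0,"gripper":0}]'
python3 -m jog '[{"x":0,"y":-0.03,"z":0,"rx":0,"ry":0,"rz":0,"gripper":0.24},{"x":0,"y":-0.03,"z":0,"rx":0,"ry":0,"rz":0,"gripper":0.5},{"x":0,"y":-0.03,"z":0,"rx":0,"ry":0,"rz":0,"gripper":0.5},{"x":0,"y":-0.4,"z":0,"rx":0,"ry":0,"rz":0,"gripper":0.5},{"x":0,"y":-0.7,"z":0,"rx":0,"ry":0,"rz":0,"gripper":0.5},{"x":0,"y":-0.7,"z":0,"rx":0,"ry":0,"rz":0,"gripper":0.5}]'
python3 -m jog '[{"x":0.5,"y":0,"z":-0.5,"rx":0,"ry":0,"rz":0,"gripper":0.6},{"x":0.9,"y":0,"z":-1,"rx":0,"ry":0,"rz":0,"gripper":0.6},{"x":0.9,"y":0,"z":-1,"rx":0,"ry":0,"rz":0,"gripper":0.6},{"x":0.9,"y":0,"z":-1,"rx":0,"ry":0,"rz":0,"gripper":0.6}]'
python3 -c "
from h import *
go(.451,-.0855,.250)
eyes.snapshot('wrist');find('wrist',['nut1'],n=4)"
```

```text
time_s: 32.3
tcp_pos: [0.613, 0.0598, 0.2381]
tool_rot: [-1.565, 0.001, -1.57]
wrist_force: [-13.4, 1.0, 36.8]
grip_width: 0.243
time_s: 32.9
tcp_pos: [0.6142, 0.0596, 0.3116]
tool_rot: [-1.559, 0.001, -1.57]
wrist_force: [0.7, -0.6, 0.6]
grip_width: 0.503
time_s: 33.3
tcp_pos: [0.511, -0.0323, 0.3085]
tool_rot: [-1.564, 0.001, -1.573]
wrist_force: [-0.1, -0.8, -0.4]
grip_width: 0.605
t 33.3 z 0.3085 F [-0.1 -0.8 -0.4] g 0.605 | xyz [ 0.534  0.581 -0.602] rot [-0.009 -0.003 -0.001]
wrist nut1 0.88 [ 0.4496 -0.0882 -0.0024]
wrist nut1 0.81 [0.6185 0.0096 0.0611]
wrist nut1 0.73 [ 0.471  -0.1988  0.0008]
wrist nut1 0.69 [0.6168 0.0635 0.0651]
```

Bottomed (37 N, no further travel). Next is the third nut.

```bash
python3 -m jog '[{"x":0.3,"y":0.3,"z":-0.3,"rx":-0.009,"ry":-0.003,"rz":0,"gripper":0.6},{"x":0.534,"y":0.5,"z":-0.6,"rx":-0.009,"ry":-0.003,"rz":0,"gripper":0.6},{"x":0.534,"y":0.56,"z":-0.6,"rx":-0.009,"ry":-0.003,"rz":0,"gripper":0.6},{"x":0.534,"y":0.56,"z":-0.6,"rx":-0.009,"ry":-0.003,"rz":0,"gripper":0.6},{"x":0.534,"y":0.56,"z":-0.6,"rx":-0.009,"ry":-0.003,"rz":0,"gripper":0.6}]'
python3 - <<'E'
from h import *
i=eyes.snapshot('wrist');q=px('wrist',[.4505,-.0855,.008]);print(q);find('wrist',['nut1'],n=3)
for c in hc(i,q,30,13,20): print(c,ray('wrist',c[:2],.007))
go(.4505,-.0855,.1755)
E
```

```text
time_s: 33.9
tcp_pos: [0.4561, -0.0843, 0.253]
tool_rot: [-1.565, 0.001, -1.568]
wrist_force: [0.3, -0.8, 0.3]
grip_width: 0.599
[311.9692 261.5779]
wrist nut1 0.94 [ 0.4468 -0.091   0.    ]
wrist nut1 0.57 [ 0.4676 -0.1968  0.0032]
(314.125, 259.125, 19.049999237060547) [ 0.4519 -0.0841  0.007 ]
(314.125, 261.375, 17.25) [ 0.4519 -0.0857  0.007 ]
(313.125, 257.375, 17.225000381469727) [ 0.4512 -0.0829  0.007 ]
t 34.0 z 0.2535 F [-0.2  0.5 -0.2] g 0.603 | xyz [ 0.014  0.78  -0.063] rot [-0.008  0.004 -0.   ]
```

```bash
python3 -m jog '[{"x":0,"y":0.35,"z":-0.05,"rx":-0.008,"ry":0.003,"rz":0,"gripper":0.6},{"x":0,"y":0.65,"z":-0.05,"rx":-0.008,"ry":0.003,"rz":0,"gripper":0.6},{"x":0,"y":0.77,"z":-0.05,"rx":-0.008,"ry":0.003,"rz":0,"gripper":0.6},{"x":0,"y":0.77,"z":-0.05,"rx":-0.008,"ry":0.003,"rz":0,"gripper":0.6}]'
python3 -c "
from h import *
go(.4517,-.0843,.1755)"
```

```text
time_s: 34.4
tcp_pos: [0.4519, -0.0834, 0.1753]
tool_rot: [-1.572, 0.001, -1.569]
wrist_force: [-0.2, -0.4, 0.5]
grip_width: 0.598
t 34.4 z 0.1753 F [-0.2 -0.4  0.5] g 0.598 | xyz [ 0.009 -0.002 -0.002] rot [ 0.002  0.003 -0.002]
```

```bash
python3 -m jog '[{"x":0.009,"y":0,"z":0,"rx":0.002,"ry":0.003,"rz":0,"gripper":0.6},{"x":0.009,"y":0,"z":0,"rx":0.002,"ry":0.003,"rz":0,"gripper":0},{"x":0.009,"y":0,"z":0,"rx":0.002,"ry":0.003,"rz":0,"gripper":0},{"x":0.009,"y":0,"z":0,"rx":0.002,"ry":0.003,"rz":0,"gripper":0},{"x":0.009,"y":0,"z":0,"rx":0.002,"ry":0.003,"rz":0,"gripper":0},{"x":0.009,"y":0,"z":0,"rx":0.002,"ry":0.003,"rz":0,"gripper":0}]' 80
python3 -m jog '[{"x":0,"y":-0.5,"z":0,"rx":0,"ry":0,"rz":0,"gripper":0},{"x":0,"y":-1,"z":0,"rx":0,"ry":0,"rz":0,"gripper":0},{"x":-0.4,"y":-1,"z":0.4,"rx":0,"ry":0,"rz":0,"gripper":0},{"x":-0.8,"y":-1,"z":0.9,"rx":0,"ry":0,"rz":0,"gripper":0},{"x":-0.8,"y":-1,"z":0.9,"rx":0,"ry":0,"rz":0,"gripper":0}]'
python3 -c "
from h import *
go(.6105,.05,.302)"
```

```text
time_s: 35.0
tcp_pos: [0.4527, -0.0845, 0.1769]
tool_rot: [-1.568, 0.001, -1.571]
wrist_force: [-1.4, 0.8, 6.6]
grip_width: 0.246
time_s: 35.5
tcp_pos: [0.5454, -0.0027, 0.2794]
tool_rot: [-1.562, 0.0, -1.569]
wrist_force: [0.3, -0.5, -0.4]
grip_width: 0.245
t 35.5 z 0.2794 F [ 0.3 -0.5 -0.4] g 0.245 | xyz [-0.526 -0.219  0.654] rot [-0.011  0.002 -0.   ]
```

```bash
python3 -m jog '[{"x":-0.2,"y":-0.22,"z":0.2,"rx":-0.011,"ry":0.002,"rz":0,"gripper":0},{"x":-0.526,"y":-0.22,"z":0.65,"rx":-0.011,"ry":0.002,"rz":0,"gripper":0},{"x":-0.526,"y":-0.22,"z":0.65,"rx":-0.011,"ry":0.002,"rz":0,"gripper":0},{"x":-0.526,"y":-0.22,"z":0.65,"rx":-0.011,"ry":0.002,"rz":0,"gripper":0},{"x":-0.526,"y":-0.22,"z":0.65,"rx":-0.011,"ry":0.002,"rz":0,"gripper":0},{"x":-0.526,"y":-0.22,"z":0.65,"rx":-0.011,"ry":0.002,"rz":0,"gripper":0}]'
python3 - <<'E'
from h import *
i=look([(.6105,.112)]);cv2.imwrite('pics/w16.png',i)
E
```

```text
time_s: 36.1
tcp_pos: [0.6091, 0.0492, 0.302]
tool_rot: [-1.572, 0.0, -1.572]
wrist_force: [0.3, 0.7, 0.2]
grip_width: 0.245
t 36.1 tcp [0.6091 0.0492 0.302 ] rot [-1.5715  0.0003 -1.5716] F [0.3261 0.7107 0.173 ] g 0.245
t 36.15 tcp [0.6091 0.0492 0.3022] rot [-1.5712  0.0002 -1.5719] F [-1.0122 -0.4024 -0.0071] g 0.239
wrist roller1_seat 0.86 [0.6161 0.0055 0.0585]
0 pred [325.0213 162.4668] [325.2991 165.2388]
 top [326.1 164.1  27.7] [0.6112 0.111  0.0615]
 top [324.6 162.4  29.8] [0.6103 0.1121 0.0615]
 tip [325.9 164.4   8.3] [0.6108 0.1124 0.0855]
 tip [326.6 166.4   6.5] [0.6112 0.1114 0.0855]
nut [325.9 311.1  26.9] [ 0.0014  0.0033 -0.    ]
nut [326.1 320.1  21.5] [ 0.0015 -0.0012 -0.    ]
nut [337.6 322.4  21.3] [ 0.0066 -0.0023 -0.    ]
tmpl (0.641078770160675, (495, 69), (298, 293))
```

Run:
```python
import cv2,numpy as np
a=[cv2.resize(cv2.imread(f'pics/{n}.png')[265:365,273:373],(380,380),interpolation=cv2.INTER_CUBIC) for n in('w15','w16')]
cv2.imwrite('pics/c16.png',np.hstack(a))
```

```text
(no output)
```

View pics/c16.png

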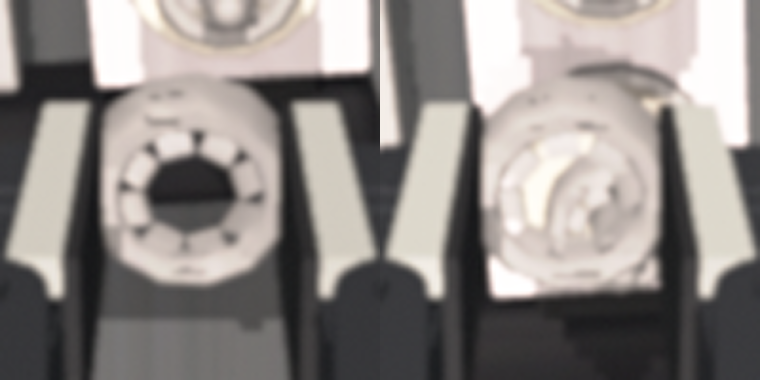

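The third nut sits in the fingers like the second (same outline), so the same offset applies. Moving over roller 3.

```bash
python3 -m jog '[{"x":-0.3,"y":0.0,"z":0.015,"rx":0,"ry":0,"rz":0,"gripper":0},{"x":-0.608,"y":0.1,"z":0.015,"rx":0,"ry":0,"rz":0,"gripper":0},{"x":-0.608,"y":0.38,"z":0.015,"rx":0,"ry":0,"rz":0,"gripper":0},{"x":-0.608,"y":0.38,"z":0.015,"rx":0,"ry":0,"rz":0,"gripper":0},{"x":-0.608,"y":0.38,"z":0.015,"rx":0,"ry":0,"rz":0,"gripper":0},{"x":-0.608,"y":0.38,"z":0.015,"rx":0,"ry":0,"rz":0,"gripper":0}]'
python3 -c "
from h import *
go(.6106,.1100,.264)"
```

```text
time_s: 36.8
tcp_pos: [0.6112, 0.1092, 0.2656]
tool_rot: [-1.569, 0.0, -1.573]
wrist_force: [-1.3, -0.3, -0.1]
grip_width: 0.24
t 36.8 z 0.2656 F [-1.3 -0.3 -0.1] g 0.24 | xyz [-0.008  0.016 -0.006] rot [-0.002 -0.003 -0.   ]
```

```bash
python3 -m jog '[{"x":-0.008,"y":0.05,"z":-0.006,"rx":-0.003,"ry":-0.002,"rz":0,"gripper":0},{"x":-0.008,"y":0.08,"z":-0.006,"rx":-0.003,"ry":-0.002,"rz":0,"gripper":0},{"x":-0.008,"y":0.08,"z":-0.006,"rx":-0.003,"ry":-0.002,"rz":0,"gripper":0}]'; python3 -c "
from h import *
go(.6106,.1100,.250)"
python3 -m jog '[{"x":0,"y":0.05,"z":0,"rx":0,"ry":0,"rz":0,"gripper":0},{"x":0,"y":0.05,"z":0,"rx":0,"ry":0,"rz":0,"gripper":0}]'; python3 -c "
from h import *
go(.6106,.1100,.250)"
```

```text
time_s: 37.1
tcp_pos: [0.6111, 0.1096, 0.2585]
tool_rot: [-1.57, 0.001, -1.572]
wrist_force: [1.0, 0.8, 1.0]
grip_width: 0.239
t 37.1 z 0.2585 F [1.  0.8 1. ] g 0.239 | xyz [-0.003  0.085 -0.005] rot [-0.001 -0.002 -0.001]
time_s: 37.3
tcp_pos: [0.611, 0.1099, 0.2537]
tool_rot: [-1.569, 0.002, -1.572]
wrist_force: [0.4, 1.4, 0.9]
grip_width: 0.243
t 37.3 z 0.2537 F [0.4 1.4 0.9] g 0.243 | xyz [-0.001  0.037 -0.005] rot [-0.002 -0.001 -0.002]
```

```bash
python3 -m jog '[{"x":0,"y":0.05,"z":0,"rx":0,"ry":0,"rz":0,"gripper":0},{"x":0,"y":0.1,"z":0,"rx":0,"ry":0,"rz":0,"gripper":0},{"x":0,"y":0.13,"z":0,"rx":0,"ry":0,"rz":0,"gripper":0},{"x":0,"y":0.13,"z":0,"rx":0,"ry":0,"rz":0,"gripper":0}]';python3 -m jog '[{"x":0,"y":0.08,"z":0,"rx":0,"ry":0,"rz":0,"gripper":0},{"x":0,"y":0.08,"z":0,"rx":0,"ry":0,"rz":0,"gripper":0},{"x":0,"y":0.08,"z":0,"rx":0,"ry":0,"rz":0,"gripper":0}]'
python3 - <<'E'
from h import *
go(.6134,.0587,.250)
for c in('wrist','side','scene'): eyes.snapshot(c);find(c,['nut1'],n=6)
E
```

```text
time_s: 37.7
tcp_pos: [0.6108, 0.1108, 0.2419]
tool_rot: [-1.568, 0.004, -1.571]
wrist_force: [-3.1, 4.7, 6.3]
grip_width: 0.244
time_s: 38.0
tcp_pos: [0.6105, 0.1113, 0.2382]
tool_rot: [-1.566, 0.005, -1.57]
wrist_force: [-9.1, 1.5, 27.0]
grip_width: 0.246
t 38.0 z 0.2382 F [-9.1  1.5 27. ] g 0.246 | xyz [ 0.525 -0.12   0.029] rot [-0.006  0.001 -0.006]
wrist nut1 0.86 [0.6173 0.0606 0.0646]
wrist nut1 0.61 [0.6118 0.1061 0.0608]
side nut1 0.67 [0.6133 0.0087 0.0643]
side nut1 0.58 [0.6148 0.0562 0.0629]
side nut1 0.48 [ 0.4673 -0.2008  0.0024]
side nut1 0.44 [0.6103 0.11   0.062 ]
scene nut1 0.63 [0.6137 0.0565 0.061 ]
scene nut1 0.55 [0.6123 0.1129 0.063 ]
scene nut1 0.53 [ 0.469  -0.1988 -0.001 ]
```

All three nuts are bottomed. Next, grip roller 3 by its white roller and carry it to the tray.

```bash
python3 -m jog '[{"x":0,"y":-0.03,"z":0,"rx":0,"ry":0,"rz":0,"gripper":0.24},{"x":0,"y":-0.03,"z":0,"rx":-0.006,"ry":0,"rz":-0.006,"gripper":0.6},{"x":0,"y":-0.03,"z":0,"rx":-0.006,"ry":0,"rz":-0.006,"gripper":0.6},{"x":0,"y":-0.03,"z":0,"rx":-0.006,"ry":0,"rz":-0.006,"gripper":0.6},{"x":0,"y":-0.03,"z":0,"rx":-0.006,"ry":0,"rz":-0.006,"gripper":0.6}]' 100
python3 -c "
from h import *
go(.6106,.1110,.2205)
eyes.snapshot('side');find('side',['tray','nut1'],n=4)
eyes.snapshot('scene');find('scene',['tray','nut1'],n=4)"
```

```text
time_s: 38.8
tcp_pos: [0.6104, 0.1111, 0.2403]
tool_rot: [-1.572, -0.0, -1.571]
wrist_force: [-1.1, 0.6, -0.1]
grip_width: 0.602
t 38.8 z 0.2403 F [-1.1  0.6 -0.1] g 0.602 | xyz [0.001 0.198 0.002] rot [0.001 0.    0.   ]
side tray 0.82 [ 0.5873 -0.278   0.004 ]
side tray 0.7 [0.6228 0.01   0.0147]
side nut1 0.59 [0.6109 0.0092 0.0634]
side nut1 0.58 [0.6102 0.1121 0.0595]
side nut1 0.46 [ 0.4676 -0.2032  0.0028]
side nut1 0.45 [0.6172 0.0564 0.0584]
scene nut1 0.59 [ 0.4705 -0.2002 -0.0006]
scene nut1 0.57 [0.6153 0.0043 0.0609]
scene nut1 0.54 [0.6102 0.1126 0.0615]
scene nut1 0.42 [0.6101 0.0575 0.0593]
```

```bash
python3 -m jog '[{"x":0,"y":0.1,"z":0.002,"rx":0,"ry":0,"rz":0,"gripper":0.6},{"x":0,"y":0.195,"z":0.002,"rx":0,"ry":0,"rz":0,"gripper":0.6},{"x":0,"y":0.195,"z":0.002,"rx":0,"ry":0,"rz":0,"gripper":0.6},{"x":0,"y":0.195,"z":0.002,"rx":0,"ry":0,"rz":0,"gripper":0.3},{"x":0,"y":0.195,"z":0.002,"rx":0,"ry":0,"rz":0,"gripper":0.2},{"x":0,"y":0.195,"z":0.002,"rx":0,"ry":0,"rz":0,"gripper":0.2},{"x":0,"y":0.195,"z":0.002,"rx":0,"ry":0,"rz":0,"gripper":0.2}]' 100
python3 -m jog '[{"x":0,"y":-0.25,"z":0,"rx":0,"ry":0,"rz":0,"gripper":0.2},{"x":0,"y":-0.5,"z":0,"rx":0,"ry":0,"rz":0,"gripper":0.2},{"x":0,"y":-0.8,"z":0,"rx":0,"ry":0,"rz":0,"gripper":0.2},{"x":0,"y":-0.8,"z":0,"rx":0,"ry":0,"rz":0,"gripper":0.2}]'
python3 -c "
from h import *
go(.637,-.303,.30)
eyes.snapshot('side');find('side',['nut1'],n=5);find('side',['roller1'],n=3)"
```

```text
time_s: 39.8
tcp_pos: [0.6107, 0.1112, 0.2216]
tool_rot: [-1.571, -0.0, -1.57]
wrist_force: [0.5, -0.4, 0.3]
grip_width: 0.378
time_s: 40.2
tcp_pos: [0.6122, 0.1113, 0.3061]
tool_rot: [-1.563, 0.0, -1.57]
wrist_force: [1.4, 0.2, -2.0]
grip_width: 0.381
t 40.2 z 0.3061 F [ 1.4  0.2 -2. ] g 0.381 | xyz [4.143 0.061 0.245] rot [-0.01   0.001 -0.001]
side nut1 0.63 [0.615  0.1151 0.1446]
side nut1 0.61 [0.6111 0.0093 0.0648]
side nut1 0.59 [ 0.4657 -0.2008  0.0048]
side nut1 0.59 [0.6173 0.0555 0.0592]
side roller1 0.83 [0.6164 0.0612 0.0149]
side roller1 0.8 [ 0.364   0.0564 -0.0015]
side roller1 0.62 [0.6216 0.0064 0.0154]
```

```bash
python3 -m jog '[{"x":0,"y":-0.25,"z":0,"rx":0,"ry":0,"rz":0,"gripper":0.2},{"x":0.5,"y":-0.3,"z":0,"rx":-0.01,"ry":0,"rz":0,"gripper":0.2},{"x":1,"y":-0.3,"z":0,"rx":-0.01,"ry":0,"rz":0,"gripper":0.2},{"x":1,"y":-0.3,"z":0,"rx":-0.01,"ry":0,"rz":0,"gripper":0.2}]'
python3 -m jog '[{"x":0.5,"y":0,"z":0.1,"rx":0,"ry":0,"rz":0,"gripper":0.2},{"x":1,"y":0,"z":0.15,"rx":0,"ry":0,"rz":0,"gripper":0.2},{"x":1,"y":0,"z":0.15,"rx":0,"ry":0,"rz":0,"gripper":0.2}]'
python3 -m jog '[{"x":0.5,"y":0,"z":0.05,"rx":0,"ry":0,"rz":0,"gripper":0.2},{"x":1,"y":0,"z":0.05,"rx":0,"ry":0,"rz":0,"gripper":0.2},{"x":1,"y":0,"z":0.05,"rx":0,"ry":0,"rz":0,"gripper":0.2}]'
python3 - <<'E'
from h import *
go(.635,-.304,.25)
i=eyes.snapshot('wrist');cv2.imwrite('pics/w17.png',i);find('wrist',['tray','nut1'])
i=eyes.snapshot('scene');find('scene',['tray','block','roller1'],n=3)
g=cv2.cvtColor(i,cv2.COLOR_BGR2GRAY)
E
```

```text
time_s: 40.75
tcp_pos: [0.6102, 0.0062, 0.3288]
tool_rot: [-1.582, -0.002, -1.577]
wrist_force: [0.5, 0.2, -2.0]
grip_width: 0.373
time_s: 41.05
tcp_pos: [0.6247, -0.0986, 0.3264]
tool_rot: [-1.584, -0.003, -1.582]
wrist_force: [-0.0, 0.8, -2.7]
grip_width: 0.375
time_s: 41.35
tcp_pos: [0.6281, -0.2034, 0.3242]
tool_rot: [-1.587, -0.004, -1.588]
wrist_force: [0.8, 0.3, -0.8]
grip_width: 0.374
t 41.4 z 0.3242 F [ 0.8  0.3 -0.8] g 0.374 | xyz [1.001 0.745 0.099] rot [ 0.02  -0.022  0.005]
wrist tray 0.73 [ 0.5867 -0.2799  0.0033]
wrist nut1 0.92 [ 0.6217 -0.2062  0.1637]
wrist nut1 0.58 [ 0.4715 -0.1996 -0.0011]
scene tray 0.59 [ 0.5885 -0.2739  0.0002]
scene block 0.6 [0.6116 0.0592 0.0029]
scene roller1 0.79 [0.7525 0.2137 0.0008]
scene roller1 0.7 [0.6207 0.0065 0.0148]
scene roller1 0.65 [ 0.6227 -0.1999  0.1165]
```

View pics/w17.png

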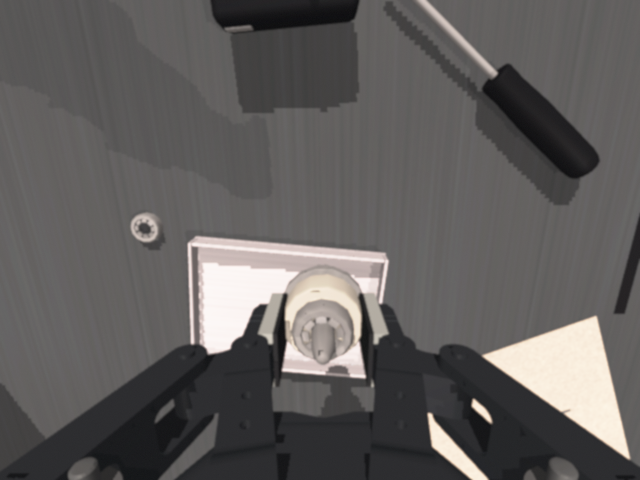

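The view shows roller 3 with its nut held at (322,320), over the tray, whose rim corners are at (190,238) and (386,252).

```bash
python3 - <<'E'
from h import *
for p in((190,238),(386,252),(378,378)): print(ray('wrist',p,.02))
E
python3 -m jog '[{"x":0.5,"y":0,"z":0.05,"rx":0.02,"ry":-0.022,"rz":0,"gripper":0.2},{"x":0.95,"y":0.1,"z":0.1,"rx":0.02,"ry":-0.022,"rz":0,"gripper":0.2},{"x":0.98,"y":0.5,"z":0.1,"rx":0.02,"ry":-0.022,"rz":0,"gripper":0.2},{"x":0.98,"y":0.7,"z":0.1,"rx":0.02,"ry":-0.022,"rz":0,"gripper":0.2},{"x":0.98,"y":0.7,"z":0.1,"rx":0.02,"ry":-0.022,"rz":0,"gripper":0.2},{"x":0.98,"y":0.7,"z":0.1,"rx":0.02,"ry":-0.022,"rz":0,"gripper":0.2}]'
python3 -c "
from h import *
go(.635,-.302,.2120)"
```

```text
[ 0.5127 -0.1995  0.02  ]
[ 0.6772 -0.2127  0.02  ]
[ 0.6752 -0.339   0.02  ]
time_s: 42.3
tcp_pos: [0.637, -0.2939, 0.2568]
tool_rot: [-1.57, -0.002, -1.561]
wrist_force: [0.8, -0.5, -1.6]
grip_width: 0.38
t 42.3 z 0.2568 F [ 0.8 -0.5 -1.6] g 0.38 | xyz [ 0.08   0.449 -0.021] rot [-0.001  0.012  0.003]
```

```bash
python3 -m jog '[{"x":0.08,"y":0.2,"z":-0.02,"rx":0,"ry":0.012,"rz":0.003,"gripper":0.2},{"x":0.08,"y":0.42,"z":-0.02,"rx":0,"ry":0.012,"rz":0.003,"gripper":0.2},{"x":0.08,"y":0.44,"z":-0.02,"rx":0,"ry":0.012,"rz":0.003,"gripper":0.2},{"x":0.08,"y":0.46,"z":-0.02,"rx":0,"ry":0.012,"rz":0.003,"gripper":0.2},{"x":0.08,"y":0.46,"z":-0.02,"rx":0,"ry":0.012,"rz":0.003,"gripper":0.2}]'
python3 -c "
from h import *
go(.635,-.302,.2105)"
```

```text
time_s: 42.8
tcp_pos: [0.6359, -0.3018, 0.2128]
tool_rot: [-1.567, -0.001, -1.57]
wrist_force: [-0.7, -0.1, -2.2]
grip_width: 0.378
t 42.8 z 0.2128 F [-0.7 -0.1 -2.2] g 0.378 | xyz [ 0.002  0.023 -0.009] rot [-0.004  0.001  0.002]
```

```bash
python3 -m jog '[{"x":0,"y":0.015,"z":0,"rx":-0.004,"ry":0,"rz":0.002,"gripper":0.2},{"x":0,"y":0.02,"z":0,"rx":-0.004,"ry":0,"rz":0.002,"gripper":0.2},{"x":0,"y":0.025,"z":0,"rx":-0.004,"ry":0,"rz":0.002,"gripper":0.2},{"x":0,"y":0.025,"z":0,"rx":-0.004,"ry":0,"rz":0.002,"gripper":0.2}]'
python3 -m jog '[{"x":0,"y":0,"z":0,"rx":0,"ry":0,"rz":0,"gripper":0.45},{"x":0,"y":0,"z":0,"rx":0,"ry":0,"rz":0,"gripper":0.52},{"x":0,"y":0,"z":0,"rx":0,"ry":0,"rz":0,"gripper":0.55},{"x":0,"y":0,"z":0,"rx":0,"ry":0,"rz":0,"gripper":0.55},{"x":0,"y":-0.3,"z":0,"rx":0,"ry":0,"rz":0,"gripper":0.55},{"x":0,"y":-0.7,"z":0,"rx":0,"ry":0,"rz":0,"gripper":0.55},{"x":0,"y":-1,"z":0,"rx":0,"ry":0,"rz":0,"gripper":0.55},{"x":0,"y":-1,"z":0,"rx":0,"ry":0,"rz":0,"gripper":0.55}]'
python3 -c "
from h import *
go(.6136,.0595,.2205)
eyes.snapshot('side');find('side',['nut1'],n=5);find('side',['roller1'],n=6)"
```

```text
time_s: 43.2
tcp_pos: [0.636, -0.3019, 0.2107]
tool_rot: [-1.57, -0.0, -1.57]
wrist_force: [-0.1, -0.6, -1.0]
grip_width: 0.381
time_s: 44.0
tcp_pos: [0.6372, -0.3027, 0.3169]
tool_rot: [-1.562, -0.005, -1.57]
wrist_force: [0.9, -0.2, -0.1]
grip_width: 0.548
t 44.0 z 0.3169 F [ 0.9 -0.2 -0.1] g 0.548 | xyz [-3.627  0.943 -0.242] rot [-0.011  0.001  0.007]
side nut1 0.61 [ 0.638  -0.3028  0.0454]
side nut1 0.48 [0.6108 0.0086 0.0643]
side nut1 0.4 [0.6148 0.056  0.0608]
side roller1 0.78 [ 0.3619  0.0586 -0.0025]
side roller1 0.73 [0.7521 0.2121 0.0009]
side roller1 0.67 [0.6204 0.0056 0.0155]
side roller1 0.61 [0.6159 0.0624 0.0165]
side roller1 0.61 [ 0.6343 -0.3032  0.005 ]
```

Roller 3 is standing in the tray. Back for roller 2.

```bash
python3 -m jog '[{"x":-0.5,"y":0,"z":0,"rx":-0.011,"ry":0,"rz":0.007,"gripper":0.6},{"x":-1,"y":0,"z":-0.05,"rx":-0.011,"ry":0,"rz":0.007,"gripper":0.6},{"x":-1,"y":0,"z":-0.05,"rx":-0.011,"ry":0,"rz":0.007,"gripper":0.6}]'
python3 -m jog '[{"x":-0.5,"y":0,"z":0,"rx":0,"ry":0,"rz":0,"gripper":0.6},{"x":-1,"y":0,"z":-0.1,"rx":0,"ry":0,"rz":0,"gripper":0.6},{"x":-1,"y":0,"z":-0.1,"rx":0,"ry":0,"rz":0,"gripper":0.6}]'
python3 -m jog '[{"x":-0.5,"y":0,"z":0,"rx":0,"ry":0,"rz":0,"gripper":0.6},{"x":-1,"y":0,"z":-0.1,"rx":0,"ry":0,"rz":0,"gripper":0.6},{"x":-1,"y":0,"z":-0.1,"rx":0,"ry":0,"rz":0,"gripper":0.6}]'
python3 -c "
from h import *
go(.6136,.0597,.27)"
```

```text
time_s: 44.45
tcp_pos: [0.6293, -0.1961, 0.308]
tool_rot: [-1.585, 0.01, -1.565]
wrist_force: [-0.2, 0.2, -0.4]
grip_width: 0.599
time_s: 44.75
tcp_pos: [0.617, -0.0917, 0.3074]
tool_rot: [-1.589, 0.013, -1.56]
wrist_force: [-0.0, -0.5, -1.2]
grip_width: 0.6
time_s: 45.05
tcp_pos: [0.6044, 0.0122, 0.3075]
tool_rot: [-1.593, 0.015, -1.555]
wrist_force: [-0.6, -0.2, 0.1]
grip_width: 0.599
t 45.0 z 0.3075 F [-0.6 -0.2  0.1] g 0.599 | xyz [-0.468  0.38   0.108] rot [ 0.029  0.021 -0.018]
```

```bash
python3 -m jog '[{"x":-0.46,"y":0,"z":0.11,"rx":0.029,"ry":0.021,"rz":-0.018,"gripper":0.6},{"x":-0.47,"y":0.35,"z":0.11,"rx":0.029,"ry":0.021,"rz":-0.018,"gripper":0.6},{"x":-0.47,"y":0.35,"z":0.11,"rx":0.029,"ry":0.021,"rz":-0.018,"gripper":0.6},{"x":-0.47,"y":0.35,"z":0.11,"rx":0.029,"ry":0.021,"rz":-0.018,"gripper":0.6},{"x":-0.47,"y":0.35,"z":0.11,"rx":0.029,"ry":0.021,"rz":-0.018,"gripper":0.6}]'
python3 -c "
from h import *
go(.6136,.0597,.2208)"
```

```text
time_s: 45.55
tcp_pos: [0.6143, 0.0585, 0.2736]
tool_rot: [-1.57, 0.0, -1.573]
wrist_force: [0.9, -0.3, 0.7]
grip_width: 0.602
t 45.5 z 0.2736 F [ 0.9 -0.3  0.7] g 0.602 | xyz [-0.012  0.528 -0.008] rot [-0.001 -0.002 -0.   ]
```

```bash
python3 -m jog '[{"x":-0.012,"y":0.25,"z":-0.008,"rx":-0.002,"ry":-0.002,"rz":0,"gripper":0.6},{"x":-0.012,"y":0.48,"z":-0.008,"rx":-0.002,"ry":-0.002,"rz":0,"gripper":0.6},{"x":-0.012,"y":0.525,"z":-0.008,"rx":-0.002,"ry":-0.002,"rz":0,"gripper":0.6},{"x":-0.012,"y":0.525,"z":-0.008,"rx":-0.002,"ry":-0.002,"rz":0,"gripper":0.6},{"x":-0.012,"y":0.525,"z":-0.008,"rx":-0.002,"ry":-0.002,"rz":0,"gripper":0.3},{"x":-0.012,"y":0.525,"z":-0.008,"rx":-0.002,"ry":-0.002,"rz":0,"gripper":0.2},{"x":-0.012,"y":0.525,"z":-0.008,"rx":-0.002,"ry":-0.002,"rz":0,"gripper":0.2},{"x":-0.012,"y":0.525,"z":-0.008,"rx":-0.002,"ry":-0.002,"rz":0,"gripper":0.2}]' 100
python3 -m jog '[{"x":0,"y":-0.25,"z":0,"rx":0,"ry":0,"rz":0,"gripper":0.2},{"x":0,"y":-0.5,"z":0,"rx":0,"ry":0,"rz":0,"gripper":0.2},{"x":0,"y":-1,"z":0,"rx":0,"ry":0,"rz":0,"gripper":0.2},{"x":0,"y":-1,"z":0,"rx":0,"ry":0,"rz":0,"gripper":0.2}]'
python3 -c "
from h import *
go(.587,-.250,.32)
eyes.snapshot('side');find('side',['nut1'],n=5)"
```

```text
time_s: 46.35
tcp_pos: [0.6142, 0.0593, 0.2234]
tool_rot: [-1.569, -0.001, -1.571]
wrist_force: [-1.9, -1.7, 5.5]
grip_width: 0.375
time_s: 46.75
tcp_pos: [0.6162, 0.0594, 0.3316]
tool_rot: [-1.556, -0.001, -1.571]
wrist_force: [1.9, -0.0, -1.6]
grip_width: 0.372
t 46.8 z 0.3316 F [ 1.9 -0.  -1.6] g 0.372 | xyz [ 3.094  0.116 -0.292] rot [-0.019 -0.001  0.002]
side nut1 0.64 [ 0.4689 -0.2011 -0.0008]
side nut1 0.57 [ 0.6362 -0.3036  0.0497]
side nut1 0.56 [0.6196 0.0586 0.1701]
side nut1 0.51 [0.6127 0.0093 0.0641]
```

```bash
python3 -m jog '[{"x":0.5,"y":0,"z":-0.05,"rx":-0.019,"ry":0,"rz":0,"gripper":0.2},{"x":1,"y":0,"z":-0.1,"rx":-0.019,"ry":0,"rz":0,"gripper":0.2},{"x":1,"y":0,"z":-0.1,"rx":-0.019,"ry":0,"rz":0,"gripper":0.2}]'
python3 -m jog '[{"x":0.5,"y":0,"z":-0.05,"rx":0,"ry":0,"rz":0,"gripper":0.2},{"x":1,"y":0,"z":-0.05,"rx":0,"ry":0,"rz":0,"gripper":0.2},{"x":1,"y":0,"z":-0.05,"rx":0,"ry":0,"rz":0,"gripper":0.2}]'
python3 -c "
from h import *
go(.587,-.250,.28)"
```

```text
time_s: 47.15
tcp_pos: [0.6038, -0.0454, 0.3242]
tool_rot: [-1.582, -0.003, -1.578]
wrist_force: [0.0, 0.0, -1.6]
grip_width: 0.374
time_s: 47.45
tcp_pos: [0.5976, -0.15, 0.3228]
tool_rot: [-1.583, -0.004, -1.583]
wrist_force: [-0.5, 0.6, -1.2]
grip_width: 0.374
t 47.5 z 0.3228 F [-0.5  0.6 -1.2] g 0.374 | xyz [ 1.     0.433 -0.088] rot [ 0.016 -0.016  0.005]
```

```bash
python3 -m jog '[{"x":0.5,"y":0,"z":-0.05,"rx":0.016,"ry":-0.016,"rz":0.005,"gripper":0.2},{"x":1,"y":0.1,"z":-0.09,"rx":0.016,"ry":-0.016,"rz":0.005,"gripper":0.2},{"x":1,"y":0.43,"z":-0.09,"rx":0.016,"ry":-0.016,"rz":0.005,"gripper":0.2},{"x":1,"y":0.43,"z":-0.09,"rx":0.016,"ry":-0.016,"rz":0.005,"gripper":0.2},{"x":1,"y":0.43,"z":-0.09,"rx":0.016,"ry":-0.016,"rz":0.005,"gripper":0.2}]'
python3 -c "
from h import *
go(.587,-.250,.2140)"
```

```text
time_s: 47.95
tcp_pos: [0.586, -0.249, 0.2787]
tool_rot: [-1.575, 0.003, -1.571]
wrist_force: [-0.0, 1.0, -1.1]
grip_width: 0.375
t 48.0 z 0.2787 F [-0.   1.  -1.1] g 0.375 | xyz [0.012 0.647 0.012] rot [ 0.005  0.    -0.003]
```

```bash
python3 -m jog '[{"x":0.012,"y":0.3,"z":0.012,"rx":0.005,"ry":0,"rz":-0.003,"gripper":0.2},{"x":0.012,"y":0.6,"z":0.012,"rx":0.005,"ry":0,"rz":-0.003,"gripper":0.2},{"x":0.012,"y":0.63,"z":0.012,"rx":0.005,"ry":0,"rz":-0.003,"gripper":0.2},{"x":0.012,"y":0.65,"z":0.012,"rx":0.005,"ry":0,"rz":-0.003,"gripper":0.2},{"x":0.012,"y":0.65,"z":0.012,"rx":0.005,"ry":0,"rz":-0.003,"gripper":0.2}]'
python3 -c "
from h import *
go(.587,-.250,.2124)"
```

```text
time_s: 48.45
tcp_pos: [0.5879, -0.2496, 0.2156]
tool_rot: [-1.569, -0.001, -1.57]
wrist_force: [-0.5, -0.5, -2.4]
grip_width: 0.371
t 48.5 z 0.2156 F [-0.5 -0.5 -2.4] g 0.371 | xyz [ 0.004  0.032 -0.009] rot [-0.003  0.002  0.001]
```

```bash
python3 -m jog '[{"x":0,"y":0.02,"z":0,"rx":-0.003,"ry":0,"rz":0,"gripper":0.2},{"x":0,"y":0.03,"z":0,"rx":-0.003,"ry":0,"rz":0,"gripper":0.2},{"x":0,"y":0.034,"z":0,"rx":-0.003,"ry":0,"rz":0,"gripper":0.2},{"x":0,"y":0.034,"z":0,"rx":-0.003,"ry":0,"rz":0,"gripper":0.2}]'
python3 -m jog '[{"x":0,"y":0,"z":0,"rx":0,"ry":0,"rz":0,"gripper":0.45},{"x":0,"y":0,"z":0,"rx":0,"ry":0,"rz":0,"gripper":0.52},{"x":0,"y":0,"z":0,"rx":0,"ry":0,"rz":0,"gripper":0.55},{"x":0,"y":0,"z":0,"rx":0,"ry":0,"rz":0,"gripper":0.55},{"x":0,"y":-0.3,"z":0,"rx":0,"ry":0,"rz":0,"gripper":0.55},{"x":0,"y":-0.7,"z":0,"rx":0,"ry":0,"rz":0,"gripper":0.55},{"x":0,"y":-1,"z":0,"rx":0,"ry":0,"rz":0,"gripper":0.55},{"x":0,"y":-1,"z":0,"rx":0,"ry":0,"rz":0,"gripper":0.55}]'
python3 -m jog '[{"x":-0.5,"y":0,"z":0,"rx":-0.011,"ry":0,"rz":0.007,"gripper":0.6},{"x":-1,"y":0,"z":0.1,"rx":-0.011,"ry":0,"rz":0.007,"gripper":0.6},{"x":-1,"y":0,"z":0.1,"rx":-0.011,"ry":0,"rz":0.007,"gripper":0.6}]'
python3 -m jog '[{"x":-0.5,"y":0,"z":0,"rx":0,"ry":0,"rz":0,"gripper":0.6},{"x":-1,"y":0,"z":0.1,"rx":0,"ry":0,"rz":0,"gripper":0.6},{"x":-1,"y":0,"z":0.1,"rx":0,"ry":0,"rz":0,"gripper":0.6}]'
python3 -c "
from h import *
go(.6165,.0075,.27)
eyes.snapshot('side');find('side',['nut1'],n=5);find('side',['roller1'],n=6)"
```

```text
time_s: 48.85
tcp_pos: [0.588, -0.2496, 0.2125]
tool_rot: [-1.571, -0.001, -1.57]
wrist_force: [-0.2, 0.1, -1.5]
grip_width: 0.371
time_s: 49.65
tcp_pos: [0.5894, -0.2504, 0.3182]
tool_rot: [-1.563, -0.006, -1.57]
wrist_force: [0.2, -0.7, 0.6]
grip_width: 0.55
time_s: 49.95
tcp_pos: [0.5994, -0.1454, 0.3174]
tool_rot: [-1.572, 0.002, -1.564]
wrist_force: [0.6, -0.4, -0.1]
grip_width: 0.601
time_s: 50.25
tcp_pos: [0.6087, -0.041, 0.317]
tool_rot: [-1.573, 0.004, -1.558]
wrist_force: [-0.4, -0.3, -0.9]
grip_width: 0.597
t 50.2 z 0.317 F [-0.4 -0.3 -0.9] g 0.597 | xyz [-0.482  0.472  0.085] rot [ 0.003  0.016 -0.005]
side nut1 0.61 [ 0.6366 -0.3009  0.0467]
side nut1 0.59 [ 0.5889 -0.2506  0.05  ]
side nut1 0.45 [ 0.468  -0.2008  0.001 ]
side roller1 0.87 [0.7502 0.2167 0.0024]
side roller1 0.82 [ 0.5915 -0.247   0.0049]
side roller1 0.8 [ 0.3639  0.0579 -0.0004]
side roller1 0.76 [0.6221 0.0066 0.0135]
side roller1 0.63 [ 0.632  -0.3033  0.0025]
side roller1 0.56 [ 0.6138 -0.0233  0.0274]
```

Roller 2 is in place. Now roller 1.

```bash
python3 -m jog '[{"x":-0.47,"y":0,"z":0.085,"rx":0.003,"ry":0.016,"rz":-0.005,"gripper":0.6},{"x":-0.482,"y":0.3,"z":0.085,"rx":0.003,"ry":0.016,"rz":-0.005,"gripper":0.6},{"x":-0.482,"y":0.45,"z":0.085,"rx":0.003,"ry":0.016,"rz":-0.005,"gripper":0.6},{"x":-0.482,"y":0.45,"z":0.085,"rx":0.003,"ry":0.016,"rz":-0.005,"gripper":0.6},{"x":-0.482,"y":0.45,"z":0.085,"rx":0.003,"ry":0.016,"rz":-0.005,"gripper":0.6}]'
python3 -c "
from h import *
go(.6165,.0075,.2208)"
```

```text
time_s: 50.9
tcp_pos: [0.6168, 0.0015, 0.2721]
tool_rot: [-1.571, -0.003, -1.577]
wrist_force: [0.6, -0.6, 0.1]
grip_width: 0.602
t 50.9 z 0.2721 F [ 0.6 -0.6  0.1] g 0.602 | xyz [-0.062  0.513 -0.003] rot [ 0.    -0.008  0.003]
```

```bash
python3 -m jog '[{"x":-0.062,"y":0.05,"z":-0.003,"rx":0,"ry":-0.008,"rz":0.003,"gripper":0.6},{"x":-0.062,"y":0.25,"z":-0.003,"rx":0,"ry":-0.008,"rz":0.003,"gripper":0.6},{"x":-0.062,"y":0.48,"z":-0.003,"rx":0,"ry":-0.008,"rz":0.003,"gripper":0.6},{"x":-0.062,"y":0.51,"z":-0.003,"rx":0,"ry":-0.008,"rz":0.003,"gripper":0.6},{"x":-0.062,"y":0.51,"z":-0.003,"rx":0,"ry":-0.008,"rz":0.003,"gripper":0.6},{"x":-0.062,"y":0.51,"z":-0.003,"rx":0,"ry":-0.008,"rz":0.003,"gripper":0.3},{"x":-0.062,"y":0.51,"z":-0.003,"rx":0,"ry":-0.008,"rz":0.003,"gripper":0.2},{"x":-0.062,"y":0.51,"z":-0.003,"rx":0,"ry":-0.008,"rz":0.003,"gripper":0.2},{"x":-0.062,"y":0.51,"z":-0.003,"rx":0,"ry":-0.008,"rz":0.003,"gripper":0.2}]' 100
python3 -m jog '[{"x":0,"y":-0.25,"z":0,"rx":0,"ry":0,"rz":0,"gripper":0.2},{"x":0,"y":-0.5,"z":0,"rx":0,"ry":0,"rz":0,"gripper":0.2},{"x":0,"y":-1,"z":0,"rx":0,"ry":0,"rz":0,"gripper":0.2},{"x":0,"y":-1,"z":0,"rx":0,"ry":0,"rz":0,"gripper":0.2}]'
python3 -c "
from h import *
go(.541,-.298,.32)
eyes.snapshot('side');find('side',['nut1'],n=5)"
```

```text
time_s: 51.8
tcp_pos: [0.6172, 0.0074, 0.2232]
tool_rot: [-1.568, -0.001, -1.571]
wrist_force: [-0.8, 0.2, 6.4]
grip_width: 0.371
time_s: 52.2
tcp_pos: [0.6191, 0.0073, 0.3309]
tool_rot: [-1.555, -0.002, -1.571]
wrist_force: [1.7, -0.7, -1.2]
grip_width: 0.374
t 52.2 z 0.3309 F [ 1.7 -0.7 -1.2] g 0.374 | xyz [ 3.053  0.104 -0.782] rot [-0.02  -0.     0.003]
side nut1 0.55 [ 0.5897 -0.2519  0.0494]
side nut1 0.52 [ 0.4695 -0.2032  0.0046]
side nut1 0.5 [0.76   0.1175 0.0011]
side nut1 0.46 [ 0.6393 -0.3044  0.0478]
side nut1 0.39 [0.6171 0.0091 0.1714]
```

```bash
python3 -m jog '[{"x":0.5,"y":0,"z":-0.15,"rx":-0.019,"ry":0,"rz":0.003,"gripper":0.2},{"x":1,"y":0,"z":-0.25,"rx":-0.019,"ry":0,"rz":0.003,"gripper":0.2},{"x":1,"y":0,"z":-0.25,"rx":-0.019,"ry":0,"rz":0.003,"gripper":0.2}]'
python3 -m jog '[{"x":0.5,"y":0,"z":-0.15,"rx":0,"ry":0,"rz":0,"gripper":0.2},{"x":1,"y":0,"z":-0.25,"rx":0,"ry":0,"rz":0,"gripper":0.2},{"x":1,"y":0,"z":-0.25,"rx":0,"ry":0,"rz":0,"gripper":0.2}]'
python3 -c "
from h import *
go(.541,-.298,.28)"
```

```text
time_s: 52.6
tcp_pos: [0.5911, -0.0969, 0.3233]
tool_rot: [-1.582, -0.0, -1.577]
wrist_force: [0.7, 0.6, -1.8]
grip_width: 0.371
time_s: 52.9
tcp_pos: [0.5642, -0.2007, 0.3218]
tool_rot: [-1.584, -0.001, -1.582]
wrist_force: [0.3, 0.8, -2.1]
grip_width: 0.371
t 52.9 z 0.3218 F [ 0.3  0.8 -2.1] g 0.371 | xyz [ 0.976  0.422 -0.216] rot [ 0.017 -0.014  0.001]
```

```bash
python3 -m jog '[{"x":0.5,"y":0,"z":-0.15,"rx":0.017,"ry":-0.014,"rz":0,"gripper":0.2},{"x":0.976,"y":0,"z":-0.216,"rx":0.017,"ry":-0.014,"rz":0,"gripper":0.2},{"x":0.976,"y":0.42,"z":-0.216,"rx":0.017,"ry":-0.014,"rz":0,"gripper":0.2},{"x":0.976,"y":0.42,"z":-0.216,"rx":0.017,"ry":-0.014,"rz":0,"gripper":0.2},{"x":0.976,"y":0.42,"z":-0.216,"rx":0.017,"ry":-0.014,"rz":0,"gripper":0.2}]'
python3 -c "
from h import *
go(.541,-.298,.2155)"
```

```text
time_s: 53.4
tcp_pos: [0.5402, -0.2969, 0.2782]
tool_rot: [-1.575, 0.003, -1.571]
wrist_force: [0.3, 0.2, -1.4]
grip_width: 0.372
t 53.4 z 0.2782 F [ 0.3  0.2 -1.4] g 0.372 | xyz [0.013 0.627 0.01 ] rot [ 0.005 -0.    -0.004]
```

```bash
python3 -m jog '[{"x":0.012,"y":0.3,"z":0.01,"rx":0.005,"ry":0,"rz":-0.003,"gripper":0.2},{"x":0.012,"y":0.57,"z":0.01,"rx":0.005,"ry":0,"rz":-0.003,"gripper":0.2},{"x":0.012,"y":0.627,"z":0.01,"rx":0.005,"ry":0,"rz":-0.003,"gripper":0.2},{"x":0.012,"y":0.627,"z":0.01,"rx":0.005,"ry":0,"rz":-0.003,"gripper":0.2},{"x":0.012,"y":0.627,"z":0.01,"rx":0.005,"ry":0,"rz":-0.003,"gripper":0.2}]'
python3 -c "
from h import *
go(.541,-.298,.2122)"
```

```text
time_s: 53.9
tcp_pos: [0.542, -0.2977, 0.2175]
tool_rot: [-1.569, -0.001, -1.57]
wrist_force: [0.0, -1.1, -1.0]
grip_width: 0.375
t 53.9 z 0.2175 F [ 0.  -1.1 -1. ] g 0.375 | xyz [ 0.003  0.053 -0.01 ] rot [-0.002  0.001  0.001]
```

```bash
python3 -m jog '[{"x":0,"y":0.03,"z":0,"rx":-0.002,"ry":0,"rz":0,"gripper":0.2},{"x":0,"y":0.05,"z":0,"rx":-0.002,"ry":0,"rz":0,"gripper":0.2},{"x":0,"y":0.055,"z":0,"rx":-0.002,"ry":0,"rz":0,"gripper":0.2},{"x":0,"y":0.055,"z":0,"rx":-0.002,"ry":0,"rz":0,"gripper":0.2}]'
python3 -m jog '[{"x":0,"y":0,"z":0,"rx":0,"ry":0,"rz":0,"gripper":0.45},{"x":0,"y":0,"z":0,"rx":0,"ry":0,"rz":0,"gripper":0.52},{"x":0,"y":0,"z":0,"rx":0,"ry":0,"rz":0,"gripper":0.55},{"x":0,"y":0,"z":0,"rx":0,"ry":0,"rz":0,"gripper":0.55},{"x":0,"y":-0.3,"z":0,"rx":0,"ry":0,"rz":0,"gripper":0.55},{"x":0,"y":-0.7,"z":0,"rx":0,"ry":0,"rz":0,"gripper":0.55},{"x":0,"y":-1,"z":0,"rx":0,"ry":0,"rz":0,"gripper":0.55},{"x":0,"y":-1,"z":0,"rx":0,"ry":0,"rz":0,"gripper":0.55}]'
python3 -m jog '[{"x":-0.5,"y":-0.3,"z":0,"rx":0,"ry":0,"rz":0,"gripper":0.6},{"x":-1,"y":-0.3,"z":0,"rx":0,"ry":0,"rz":0,"gripper":0.6},{"x":-1,"y":-0.3,"z":0,"rx":0,"ry":0,"rz":0,"gripper":0.6},{"x":-1,"y":-0.3,"z":0,"rx":0,"ry":0,"rz":0,"gripper":0.6}]'
python3 - <<'E'
from h import *
st()
for c in('side','scene'):
    i=eyes.snapshot(c);cv2.imwrite(f'pics/f_{c}.png',i);find(c,['nut1','roller1'],n=6);find(c,['screwdriver','forstner','case','block','jaw_face'],n=1)
a=cv2.imread('pics/f_side.png')[190:430,210:510];b=cv2.imread('pics/f_scene.png')[200:440,100:400]
cv2.imwrite('pics/f.png',cv2.resize(np.vstack([np.hstack([a,b])]),(800,320),interpolation=cv2.INTER_CUBIC))
E
```

```text
time_s: 54.3
tcp_pos: [0.542, -0.2978, 0.2123]
tool_rot: [-1.57, -0.001, -1.57]
wrist_force: [-0.3, 1.2, -0.9]
grip_width: 0.371
time_s: 55.1
tcp_pos: [0.5433, -0.2986, 0.3177]
tool_rot: [-1.563, -0.007, -1.57]
wrist_force: [0.5, 0.3, 0.8]
grip_width: 0.55
time_s: 55.5
tcp_pos: [0.5429, -0.1967, 0.3471]
tool_rot: [-1.563, -0.007, -1.567]
wrist_force: [0.7, -0.5, -0.9]
grip_width: 0.6
t 55.5 tcp [ 0.5429 -0.1967  0.3471] rot [-1.5627 -0.0066 -1.5668] F [ 0.7338 -0.4941 -0.8812] g 0.6
side nut1 0.7 [ 0.636  -0.3004  0.051 ]
side nut1 0.65 [ 0.5356 -0.2947  0.0525]
side nut1 0.65 [ 0.4671 -0.2008  0.0001]
side nut1 0.47 [ 0.7475 -0.0813  0.0003]
side nut1 0.44 [ 0.5849 -0.2758  0.0007]
side nut1 0.42 [ 0.5884 -0.2526  0.0513]
side roller1 0.85 [ 0.5904 -0.2503  0.0046]
side roller1 0.77 [ 0.3603  0.058  -0.0031]
side roller1 0.65 [0.6673 0.231  0.0007]
side roller1 0.64 [ 0.5442 -0.2974  0.003 ]
side screwdriver 0.69 [ 0.7498 -0.085  -0.0017]
side forstner 0.7 [ 0.6364 -0.3022  0.0472]
side case 0.93 [ 0.6769  0.371  -0.0001]
side block 0.74 [0.6128 0.0631 0.0037]
side jaw_face 0.72 [0.4684 0.2119 0.0246]
scene nut1 0.72 [ 0.4667 -0.2022 -0.0002]
scene nut1 0.71 [ 0.5408 -0.2985  0.0527]
scene nut1 0.69 [ 0.6364 -0.2999  0.048 ]
scene nut1 0.44 [ 0.5871 -0.2498  0.0505]
scene roller1 0.86 [0.7515 0.2164 0.    ]
scene roller1 0.85 [ 0.6399 -0.3033  0.0068]
scene roller1 0.76 [ 0.6665  0.2235 -0.0026]
scene roller1 0.63 [ 0.5444 -0.3037  0.0026]
scene roller1 0.61 [ 0.753  -0.0859 -0.0045]
scene roller1 0.59 [ 0.5862 -0.2509  0.    ]
scene screwdriver 0.58 [ 0.7546 -0.087  -0.0023]
scene forstner 0.72 [ 0.7564  0.116  -0.0015]
scene case 0.97 [0.6722 0.3692 0.0047]
scene block 0.87 [ 0.614   0.0614 -0.0023]
scene jaw_face 0.69 [ 0.5855 -0.2516  0.0491]
```

View pics/f.png

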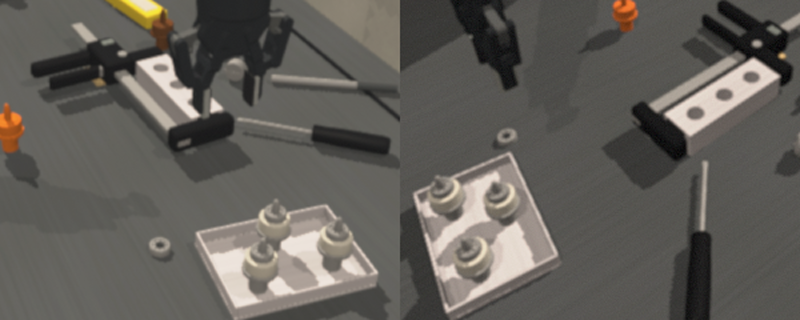

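The three rollers stand in the tray with their nuts on, the block is still between the jaws, the bystanders are unmoved and the spare nut is on the bench. Handing in.

```bash
python3 -c "
from h import *
print(arm.job_done())"
```

```text
the job is handed in; nothing more can be done
None
```

The job is done and handed in at about 55 s. The block is gripped in the clamp, and all three white rollers stand in the tray, each with its nut pressed on.

- **Clamp:** I squeezed the trigger seven times. On the last three it stalled short of its stop, and two of those reached the same point at 38–44 N. I took that as a firm grip; the pad's squash can't be read directly, so firmness is inferred from force. The final pictures show the block still held.
- **Nuts:** Each nut was pushed until it stopped, at 27–37 N with no further travel. The last network readings put their undersides at 48–53 mm, against 50.5 mm expected for fully home.
- **Tray:** The final pictures show all three rollers upright in the tray. The block's bores are empty.
- **Bystanders:** The screwdriver and case read where they started, and so does the drill bit in the scene camera. The side camera's last drill-bit reading landed on a roller instead, which I took as a false detection. I did not go near the orange and brown look-alikes.

**What went wrong on the way:**
- My first try at roller 1 missed the stub and nudged it lightly. I measured it again and the second try went on.
- My first grasp of the second nut closed on top of it and shifted it 8 mm. I picked it up again lower.
- The fourth nut was knocked aside while the arm was not near it. It stays on the bench as the spare.

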